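# Rig the logging station: hang the terminal shelf and clip on the spring-hook probes

## Task

Set up the logging station: first hang the white terminal shelf on the grey slotted upright, pressing its four hook tabs into the slots and letting it down until it sits fully home. Then clip every hook probe lying on the bench onto its own brass post on the shelf, any order: squeeze its two tabs together to put the hook out, lower it flat onto the shelf with the post inside the hook, and let go so that the spring draws the hook tight round the post. Leave the cotton-bud tub, tape roll and wash bottle where they stand, and leave everything at rest.

Things in the scene. Friction and masses are not known exactly. Their poses are not given: they have to be found in the camera images.
- upright: Fixed grey slotted sheet upright, 150 wide (y), 146 high, 5 mm thick, foot behind. Origin: middle of the front face's lower edge, at bench height; x into the face (away from the robot), y along its width, z up. Front face: x = 0. Four slots 14 mm wide, 24 mm high, centred at y = -45 and 45, lower edges at z = 70 and 108 mm.
- home (a point): Point of the upright at (0, 0, 50) mm in its frame, axes as its own: the shelf's origin lies here when the shelf hangs home (it may stand up to 2 mm nearer the robot and 3 mm to a side). The tabs can enter the slots with the shelf's origin 9 to 16 mm above this point (12.5 is the middle), at most 3 mm off sideways.
- shelf: Loose white shelf, about 450 g, dark back plate, blue grip fin; starts flat on the bench. Origin: bottom middle of the back plate's rear face; x rearward (the way its hook tabs point), y along its width, z up. White plate x -142 to 0, y -80 to 80, z 0 to 6 mm; back plate x -6 to 0, y -65 to 65, up to z 76. Centre of mass near (-25, 0, 31). Hung, its axes lie along the upright's, front drooping 2 degrees.
- tab (a point): Root of the upper left (y = 45) hook tab, on the rear face, at (0, 45, 62) mm in the shelf's frame. Four tabs, 8 mm wide, at y = -45 and 45: a neck from x 0 to 12, z 58 to 66 (upper) or 20 to 28 (lower), with a lip at x 7 to 12 that reaches 9 mm below the neck, so 17 mm high at the end. Let down 12 mm after entering, the neck rests on the slot's lower edge, lip behind the sheet.
- fin (a point): Grip point of the shelf, in the blue fin 18 mm below its top, at (-22, 0, 72) mm in the shelf's frame, axes as the shelf's. The fin is 12 mm thick (y), x -38 to -6, z 6 to 90 mm.
- post_1 (a point): Top centre of brass post 1 of the shelf, at (-58, -50, 30) mm in the shelf's frame; an upright pin 6 mm thick that rises 24 mm from the top of the white plate. A probe comes to it from the shelf's open front, hook end towards the back plate.
- post_2 (a point): Top centre of brass post 2 of the shelf, at (-58, 0, 30) mm in the shelf's frame; an upright pin 6 mm thick that rises 24 mm from the top of the white plate. A probe comes to it from the shelf's open front, hook end towards the back plate.
- post_3 (a point): Top centre of brass post 3 of the shelf, at (-58, 50, 30) mm in the shelf's frame; an upright pin 6 mm thick that rises 24 mm from the top of the white plate. A probe comes to it from the shelf's open front, hook end towards the back plate.
- probe_1: Cordless hook probe with red tabs, 90 g (may be absent), lying on its flat underside. Origin on the underside, x along it to the hook end, z up. Black housing x -25 to 40, y -10 to 10, z 0 to 18 mm; grey nose 11 mm wide, ends at x = 52. Two upright red tabs, 22 mm wide, 4 mm thick, up to z 58: the fixed one (outer, front face x = 12) and the plunger's (outer, rear face x = -38).
- probe_2: Cordless hook probe with orange tabs, 90 g (may be absent), lying on its flat underside. Origin on the underside, x along it to the hook end, z up. Black housing x -25 to 40, y -10 to 10, z 0 to 18 mm; grey nose 11 mm wide, ends at x = 52. Two upright orange tabs, 22 mm wide, 4 mm thick, up to z 58: the fixed one (outer, front face x = 12) and the plunger's (outer, rear face x = -38).
- probe_3: Cordless hook probe with green tabs, 90 g (may be absent), lying on its flat underside. Origin on the underside, x along it to the hook end, z up. Black housing x -25 to 40, y -10 to 10, z 0 to 18 mm; grey nose 11 mm wide, ends at x = 52. Two upright green tabs, 22 mm wide, 4 mm thick, up to z 58: the fixed one (outer, front face x = 12) and the plunger's (outer, rear face x = -38).
- grip_1 (a point): Point midway between the two tabs of probe 1 when let go, at (-13, 0, 43) mm in its frame, axes as the probe's. Grip over the tabs' outer faces from above, closing along x: 50 mm over both when let go, 36 mm squeezed right in. The squeeze both holds the probe and puts its hook out. The fingertips must stay above the housing (z 18).
- grip_2 (a point): Point midway between the two tabs of probe 2 when let go, at (-13, 0, 43) mm in its frame, axes as the probe's. Grip over the tabs' outer faces from above, closing along x: 50 mm over both when let go, 36 mm squeezed right in. The squeeze both holds the probe and puts its hook out. The fingertips must stay above the housing (z 18).
- grip_3 (a point): Point midway between the two tabs of probe 3 when let go, at (-13, 0, 43) mm in its frame, axes as the probe's. Grip over the tabs' outer faces from above, closing along x: 50 mm over both when let go, 36 mm squeezed right in. The squeeze both holds the probe and puts its hook out. The fingertips must stay above the housing (z 18).
- plunger_1 (a joint): Plunger travel of probe 1 in m along its x: 0 hook drawn in, 0.014 squeezed right in, hook out; a spring of 2 N at 0 rising to 9 N at 0.014 pushes it back. With a post caught and the tabs let go it reads about 0.004.
- plunger_2 (a joint): Plunger travel of probe 2 in m along its x: 0 hook drawn in, 0.014 squeezed right in, hook out; a spring of 2 N at 0 rising to 9 N at 0.014 pushes it back. With a post caught and the tabs let go it reads about 0.004.
- plunger_3 (a joint): Plunger travel of probe 3 in m along its x: 0 hook drawn in, 0.014 squeezed right in, hook out; a spring of 2 N at 0 rising to 9 N at 0.014 pushes it back. With a post caught and the tabs let go it reads about 0.004.
- gap_1 (a point): Middle of the hook's gap with the hook fully out, at (60, 0.5, 10) mm in probe 1's frame: where the post's axis should be as the probe is lowered. The steel hook (z 7.5 to 12.5) moves with the plunger tab: an arm at y -10 to -6, a crossbar beyond the nose, a 3 mm return tip at y 7 to 10. Nose to crossbar: 2 mm let go, 16 mm squeezed (x 52 to 68), open above and below.
- gap_2 (a point): Middle of the hook's gap with the hook fully out, at (60, 0.5, 10) mm in probe 2's frame: where the post's axis should be as the probe is lowered. The steel hook (z 7.5 to 12.5) moves with the plunger tab: an arm at y -10 to -6, a crossbar beyond the nose, a 3 mm return tip at y 7 to 10. Nose to crossbar: 2 mm let go, 16 mm squeezed (x 52 to 68), open above and below.
- gap_3 (a point): Middle of the hook's gap with the hook fully out, at (60, 0.5, 10) mm in probe 3's frame: where the post's axis should be as the probe is lowered. The steel hook (z 7.5 to 12.5) moves with the plunger tab: an arm at y -10 to -6, a crossbar beyond the nose, a 3 mm return tip at y 7 to 10. Nose to crossbar: 2 mm let go, 16 mm squeezed (x 52 to 68), open above and below.
- cotton_buds: Bystander: tub of cotton buds, 77 mm wide, 80 mm high; origin at its foot.
- tape: Bystander: roll of tape lying flat, 104 mm wide, 25 mm high; origin at its foot.
- wash_bottle: Bystander: white wash bottle with spout, 157 mm high; origin at its foot.
There are look-alikes about, which are no part of the job. Leave any pink look-alike of the probe_3 alone.

How it is judged:
On the way, in this order (a step that is already met when the one before it is completed fails the run):
1. the shelf hangs home on the upright, all hook tabs engaged (x of shelf in the frame of upright between -0.006 and 0.003 m and y of shelf in the frame of upright between -0.006 and 0.006 m and z of shelf in the frame of upright between 0.046 and 0.054 m and angle between shelf's own z axis and vertical below 0.09 rad and angle between the x axis of shelf and the x axis of upright, either way round below 0.1 rad and contact force between the fingers and shelf below 0.5 N and linear speed of shelf below 0.03 m/s), for 0.3 s.
2. every probe present is clipped on a post and let go (x of shelf in the frame of upright between -0.006 and 0.003 m and y of shelf in the frame of upright between -0.006 and 0.006 m and z of shelf in the frame of upright between 0.046 and 0.054 m and angle between shelf's own z axis and vertical below 0.09 rad and angle between the x axis of shelf and the x axis of upright, either way round below 0.1 rad and value of joint plunger_1 between 0.0022 and 0.0065 m and angle between each of probe_1, probe_2, probe_3's own z axis and vertical below 0.15 rad and z of probe_1 in the frame of shelf between 0.002 and 0.012 m and ((x of post_1 in the frame of probe_1 between 0.0515 and 0.0595 m and y of post_1 in the frame of probe_1 between -0.006 and 0.007 m) or (x of post_2 in the frame of probe_1 between 0.0515 and 0.0595 m and y of post_2 in the frame of probe_1 between -0.006 and 0.007 m) or (x of post_3 in the frame of probe_1 between 0.0515 and 0.0595 m and y of post_3 in the frame of probe_1 between -0.006 and 0.007 m)) and value of joint plunger_2 between 0.0022 and 0.0065 m and z of probe_2 in the frame of shelf between 0.002 and 0.012 m and ((x of post_1 in the frame of probe_2 between 0.0515 and 0.0595 m and y of post_1 in the frame of probe_2 between -0.006 and 0.007 m) or (x of post_2 in the frame of probe_2 between 0.0515 and 0.0595 m and y of post_2 in the frame of probe_2 between -0.006 and 0.007 m) or (x of post_3 in the frame of probe_2 between 0.0515 and 0.0595 m and y of post_3 in the frame of probe_2 between -0.006 and 0.007 m)) and value of joint plunger_3 between 0.0022 and 0.0065 m and z of probe_3 in the frame of shelf between 0.002 and 0.012 m and ((x of post_1 in the frame of probe_3 between 0.0515 and 0.0595 m and y of post_1 in the frame of probe_3 between -0.006 and 0.007 m) or (x of post_2 in the frame of probe_3 between 0.0515 and 0.0595 m and y of post_2 in the frame of probe_3 between -0.006 and 0.007 m) or (x of post_3 in the frame of probe_3 between 0.0515 and 0.0595 m and y of post_3 in the frame of probe_3 between -0.006 and 0.007 m)) and contact force between the fingers and probe_1 below 0.5 N and contact force between the fingers and probe_2 below 0.5 N and contact force between the fingers and probe_3 below 0.5 N), for 0.3 s.
At the end, for the whole second after the job is handed in: Shelf home on the upright (origin 46-54 mm above its foot, 6 mm sideways, 6 mm from the face, level to 5 deg); every probe flat on the shelf (8 deg), a post in its hook (plunger 2.2-6.5 mm, post axis under 7.5 mm beyond the nose end); all at rest; bystanders upright, within 40 mm (x of shelf in the frame of upright between -0.006 and 0.003 m and y of shelf in the frame of upright between -0.006 and 0.006 m and z of shelf in the frame of upright between 0.046 and 0.054 m and angle between shelf's own z axis and vertical below 0.09 rad and angle between the x axis of shelf and the x axis of upright, either way round below 0.1 rad and value of joint plunger_1 between 0.0022 and 0.0065 m and angle between each of probe_1, probe_2, probe_3's own z axis and vertical below 0.15 rad and z of probe_1 in the frame of shelf between 0.002 and 0.012 m and ((x of post_1 in the frame of probe_1 between 0.0515 and 0.0595 m and y of post_1 in the frame of probe_1 between -0.006 and 0.007 m) or (x of post_2 in the frame of probe_1 between 0.0515 and 0.0595 m and y of post_2 in the frame of probe_1 between -0.006 and 0.007 m) or (x of post_3 in the frame of probe_1 between 0.0515 and 0.0595 m and y of post_3 in the frame of probe_1 between -0.006 and 0.007 m)) and value of joint plunger_2 between 0.0022 and 0.0065 m and z of probe_2 in the frame of shelf between 0.002 and 0.012 m and ((x of post_1 in the frame of probe_2 between 0.0515 and 0.0595 m and y of post_1 in the frame of probe_2 between -0.006 and 0.007 m) or (x of post_2 in the frame of probe_2 between 0.0515 and 0.0595 m and y of post_2 in the frame of probe_2 between -0.006 and 0.007 m) or (x of post_3 in the frame of probe_2 between 0.0515 and 0.0595 m and y of post_3 in the frame of probe_2 between -0.006 and 0.007 m)) and value of joint plunger_3 between 0.0022 and 0.0065 m and z of probe_3 in the frame of shelf between 0.002 and 0.012 m and ((x of post_1 in the frame of probe_3 between 0.0515 and 0.0595 m and y of post_1 in the frame of probe_3 between -0.006 and 0.007 m) or (x of post_2 in the frame of probe_3 between 0.0515 and 0.0595 m and y of post_2 in the frame of probe_3 between -0.006 and 0.007 m) or (x of post_3 in the frame of probe_3 between 0.0515 and 0.0595 m and y of post_3 in the frame of probe_3 between -0.006 and 0.007 m)) and linear speed of each of shelf, probe_1, probe_2, probe_3 below 0.03 m/s and distance of each of cotton_buds, tape, wash_bottle from where it was at the start of the episode below 0.04 m and angle between each of cotton_buds, tape, wash_bottle's own z axis and vertical below 0.3 rad); the robot touches nothing.
It fails at once if the cotton buds is knocked over or moved (distance of cotton_buds from where it was at the start of the episode above 0.06 m or angle between cotton_buds's own z axis and vertical above 0.6 rad).
It fails at once if the tape is knocked over or moved (distance of tape from where it was at the start of the episode above 0.06 m or angle between tape's own z axis and vertical above 0.6 rad).
It fails at once if the wash bottle is knocked over or moved (distance of wash_bottle from where it was at the start of the episode above 0.06 m or angle between wash_bottle's own z axis and vertical above 0.6 rad).
Of probe_1, probe_2, probe_3 only 2 to 3 are there at a start; the rules pass over those that are not, and their reading is None.
At some moment in a run one of probe_1, probe_2, probe_3 may be knocked a few centimetres aside while the robot is not near it.
It also fails if it takes over 210 s, if anything falls off the work surface, if the arm or the gripper's body presses on something with over 40 N, if the wrist force passes 120 N, or if a joint passes its speed limit or range.

## Robot

A 7-joint arm with a two-finger parallel gripper is mounted at the origin on the work surface; the furniture and walls round the work are solid. World frame = base frame: x ahead of the robot, y to its left, z up, the work surface at z = 0. Lengths are in m, angles in rad, forces in N, time in s.
With the tool pointing down it reaches from about 0.425 to 0.875 m from the base axis. Payload 8.4 kg.
Tool frame: the origin (TCP) lies where the fingers leave the gripper's body, on its centre line; the fingertips stand 70 mm ahead of it and the grasp point (between the pads) lies 51 mm ahead of it (manip.finger_overhang is the distance from the TCP to the fingertips, in m); x points along the fingers, z is the direction in which the jaws open and shut, and the axes are right-handed (so a half turn about x gives the same grasp; the last joint's range is limited). The gripper opens to 87 mm and grips with 3 to 60 N. Pads are 19 mm wide; open, the fingers measure 117 mm over their backs; the gripper's body (75 mm by 190 mm) begins 51 mm behind the grasp point.
Start: joints at [1.044, 0.333, 0.04, 1.465, -0.013, 1.343, -0.059], TCP at [0.27, -0.591, 0.292] pointing down, gripper open.
Joint ranges: [-2.58, 2.58], [-0.38, 2.09], [-1.3, 1.39], [0.25, 2.4], [-1.5, 4.64], [0.08, 2.09], [-2.65, 2.65]. Speed limits (rad/s): [2.22, 2.22, 2.79, 2.79, 3.14, 3.14, 3.14].

## Interface

Orientations are given as a rotation vector (axis times angle).
In Python, from cell import manip, fingers, eyes gives the robot as it stands. The module is installed in compiled form; this text tells all that it offers. Calls block until the motion is done:
- manip.movep(position, orientation): joint-space move of the TCP to a pose.
- manip.movel(position, attitude=None, vel=0.15, max_force=None): straight line of the TCP; attitude=None keeps the orientation; vel is the mean speed in m/s. With max_force (N) it stops when the force on the tool has changed by that much, and returns True; else False.
- manip.set_joints(angles): joint-space move.
- fingers.gripper_to(opening, newtons=None): finger opening in m; newtons is the grip in N (None keeps the last); returns when the fingers have stopped.
- manip.hold(seconds).
- manip.solve_ik(position, orientation): joint angles nearest the present ones, or None.
- manip.sense(): the state.
- eyes.read_camera(name): name is "scene" or "side" or "wrist"; returns a dict with "color" (384x512x3 uint8, red, green, blue), "intrinsics" (3x3 intrinsics, pixels), "rvec" (rotation vector, rad) and "tvec" (3), from world to camera coordinates, as OpenCV has them. Camera axes: x right, y down, z forward; pixel columns grow to the right and rows downward; lengths in m; the calibration is good to about 2 mm. The wrist camera is an equidistant fisheye: a pixel r from the principal point sees the ray r / f radians off the axis. A picture is of the moment at which its call begins. There is no depth.
A pose or a line that the arm cannot do raises manip.MotionError and nothing moves.
- manip.finish_job(): hands the job in, once; it reports no verdict.
The state is a dict: "time_s": time; "q": joint angles; "qvel": joint speeds; "tau": joint torques, N m; "tcp_pos": TCP position; "ee_rot": TCP orientation; "ft_force": force on the tool from outside, world axes, zero at the start; "torque": the same for the moment, N m; "grip_width": finger opening in m.
Only numpy, scipy, OpenCV 4.12 (cv2) and the standard library are available. Lean on these libraries where they do the work, as an engineer would, in place of code of your own. Each camera call takes 0.05 s, during which the arm holds its last target.

## Working session

There is one attempt and no reset: what is moved stays moved. The work goes in short steps, each a Python script; the robot and the scene stay as the last script left them, time stands still between calls to the robot, and variables do not carry over. Pictures are saved under pics/ and viewed, and the job is handed in when it is done.

```bash
mkdir -p pics; ls; cat > h.py <<'E'
import numpy as np, cv2
from cell import manip, fingers, eyes
from scipy.spatial.transform import Rotation as R
def cap(n,f=None):
    c=eyes.read_camera(n)
    if f: cv2.imwrite('pics/'+f,c['color'][:,:,::-1])
    return c
def ray(c,px,fish=False):
    K=np.array(c['intrinsics']);Rm=R.from_rotvec(np.ravel(c['rvec'])).as_matrix();t=np.ravel(c['tvec'])
    u=(px[0]-K[0,2])/K[0,0];v=(px[1]-K[1,2])/K[1,1]
    if fish:
        r=np.hypot(u,v); s=np.sin(r)/r if r>1e-9 else 1; d=np.array([u*s,v*s,np.cos(r)])
    else: d=np.array([u,v,1.])
    return -Rm.T@t, Rm.T@d
def onz(c,px,z,fish=False):
    o,d=ray(c,px,fish); return o+d*(z-o[2])/d[2]
def proj(c,P,fish=False):
    K=np.array(c['intrinsics']);Rm=R.from_rotvec(np.ravel(c['rvec'])).as_matrix();t=np.ravel(c['tvec'])
    p=Rm@np.asarray(P)+t
    if fish:
        rr=np.hypot(p[0],p[1]);th=np.arctan2(rr,p[2]);k=th/rr if rr>1e-9 else 1/p[2]
        return np.array([K[0,0]*p[0]*k+K[0,2],K[1,1]*p[1]*k+K[1,2]])
    return np.array([K[0,0]*p[0]/p[2]+K[0,2],K[1,1]*p[1]/p[2]+K[1,2]])
def down(yaw):
    # tool x down; jaw (tool z) along world (cos yaw, sin yaw,0)
    x=np.array([0,0,-1.]);z=np.array([np.cos(yaw),np.sin(yaw),0]);y=np.cross(z,x)
    return R.from_matrix(np.stack([x,y,z],1)).as_rotvec()
E
python3 - <<'E'
from h import *
np.set_printoptions(precision=4,suppress=True)
for n in ['scene','side','wrist']:
    c=cap(n,n+'0.png'); o,d=ray(c,(256,192),n=='wrist'); print(n,c['intrinsics'],o,d)
print(manip.sense())
E
```

```text
pics
scene [[419.5523   0.     257.3501]
 [  0.     419.5523 196.5862]
 [  0.       0.       1.    ]] [-0.4806 -0.4821  1.1573] [ 0.6142  0.3311 -0.7165]
side [[499.9525   0.     251.4663]
 [  0.     499.9525 189.9716]
 [  0.       0.       1.    ]] [ 0.1723 -1.812   0.8436] [ 0.1409  0.9128 -0.3834]
wrist [[297.3186   0.     258.3477]
 [  0.     297.3186 186.8126]
 [  0.       0.       1.    ]] [ 0.3422 -0.5583  0.3849] [-0.2835 -0.1192 -0.9515]
{'time_s': 0.15, 'q': array([ 1.0438,  0.3338,  0.0399,  1.4661, -0.0134,  1.3433, -0.0585]), 'qvel': array([-0.0004, -0.0021,  0.0012, -0.0044, -0.0007,  0.0004, -0.0005]), 'tau': array([  0.0021, -65.6843,   1.3366, -40.4109,  -0.0595,   0.0418,
         0.0001]), 'tcp_pos': array([ 0.2695, -0.5912,  0.2915]), 'ee_rot': array([ 0.8893,  1.3829, -0.8883]), 'ft_force': array([ 0.2911, -0.3758, -0.298 ]), 'torque': array([ 0.0207, -0.0089, -0.0261]), 'grip_width': 0.08693994684409125}
```

View pics/scene0.png

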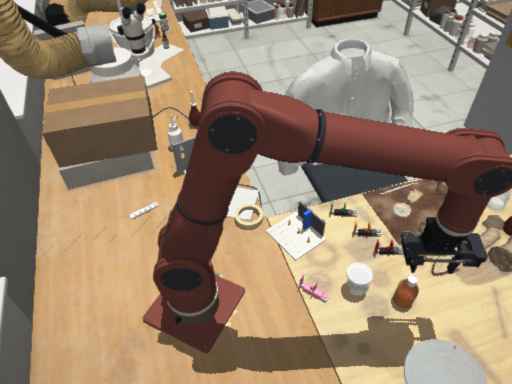

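View pics/side0.png

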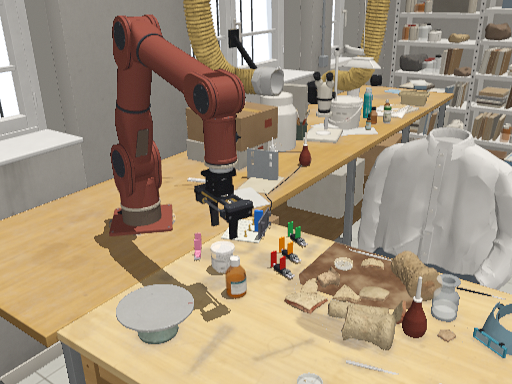

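View pics/wrist0.png

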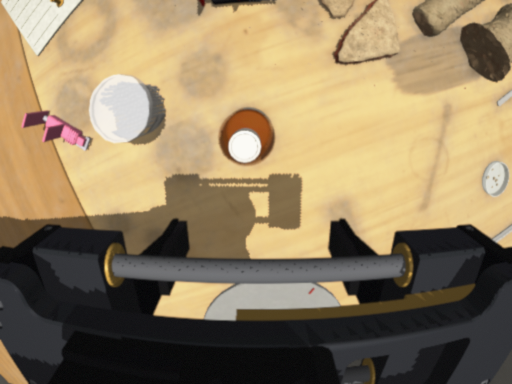

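```bash
python3 - <<'E'
from h import *
np.set_printoptions(precision=3,suppress=True)
c=cap('scene')
for n,p in dict(shelf=(295,232),green=(343,212),orange=(367,234),red=(388,252),pink=(313,291),tub=(358,290),bottle=(405,300),tape=(249,217),upr=(183,175),decoyR=(245,200)).items(): print(n,onz(c,p,0))
for q in ['green','x']:pass
s=cap('side')
for n,p in dict(uprL=(248,178),uprR=(277,180),red=(285,275),green=(298,243),shelf=(250,235),wash=(306,165),orange=(291,258)).items(): print(n,onz(s,p,0))
im=s['color'][130:300,170:350,::-1]; cv2.imwrite('pics/s1.png',cv2.resize(im,None,fx=4,fy=3.5,interpolation=2))
im=c['color'][130:310,160:420,::-1]; cv2.imwrite('pics/s2.png',cv2.resize(im,None,fx=3,fy=3,interpolation=2))
E
```

```text
shelf [ 0.397 -0.16   0.   ]
green [ 0.56 -0.28  0.  ]
orange [ 0.5   -0.389  0.   ]
red [ 0.456 -0.475  0.   ]
pink [ 0.205 -0.305  0.   ]
tub [ 0.271 -0.429  0.   ]
bottle [ 0.301 -0.568  0.   ]
tape [0.387 0.018 0.   ]
upr [0.467 0.36  0.   ]
decoyR [0.456 0.071 0.   ]
uprL [0.473 0.374 0.   ]
uprR [0.602 0.321 0.   ]
red [ 0.463 -0.492  0.   ]
green [ 0.553 -0.295  0.   ]
shelf [ 0.396 -0.203 -0.   ]
wash [0.786 0.496 0.   ]
orange [ 0.505 -0.392  0.   ]
```

View pics/s1.png

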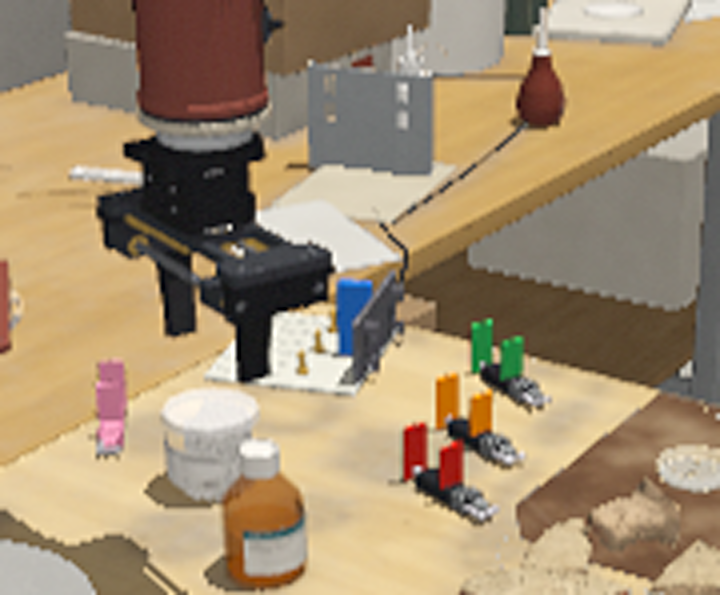

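View pics/s2.png

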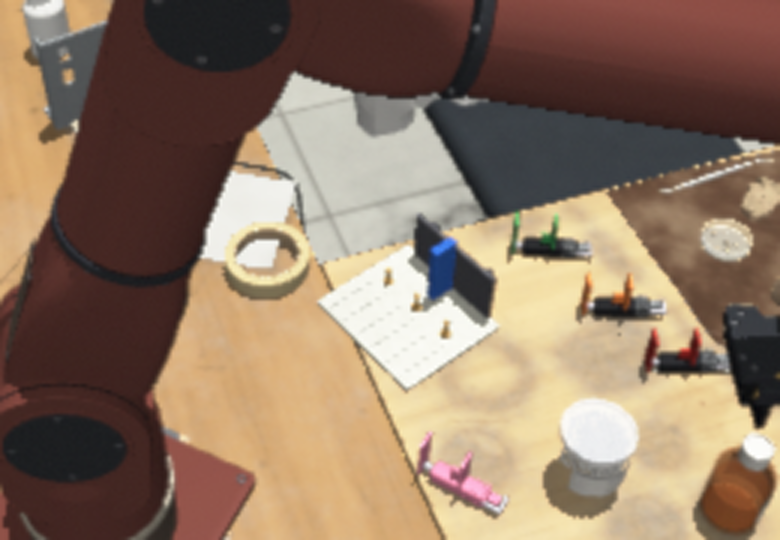

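```bash
python3 - <<'E'
from h import *
np.set_printoptions(precision=3,suppress=True)
c=cap('scene')
f=lambda u,v:(160+u/3,130+v/3)
P=[onz(c,f(*p),.006)[:2] for p in [(318,302),(407,390),(498,323)]]
print(P)
ax=(P[2]-P[1]);print(np.linalg.norm(ax),np.linalg.norm(P[0]-P[1]),np.degrees(np.arctan2(ax[1],ax[0])))
yaw=np.arctan2(ax[1],ax[0])
o=P[1]+(P[0]-P[1])/2+ax
print(o)
for t in [.40,.45]:
  for k in (0,np.pi):
    p=[.42,-.2,.25]; 
    q=manip.solve_ik(p,down(yaw+np.pi/2+k)); print(q)
E
```

```text
[array([ 0.353, -0.068]), array([ 0.285, -0.211]), array([ 0.417, -0.268])]
0.14358809038151207 0.15834789560154217 -23.25610864529658
[ 0.451 -0.196]
[ 0.8    0.008 -0.449  1.933  0.004  1.201  1.515]
[ 0.561 -0.003 -0.211  1.944 -0.001  1.201 -1.626]
[ 0.8    0.008 -0.449  1.933  0.004  1.201  1.515]
[ 0.561 -0.003 -0.211  1.944 -0.001  1.201 -1.626]
```

```bash
python3 - <<'E'
from h import *
yaw=np.radians(-23.3)
o=np.array([.451,-.196]); g=o-0.022*np.array([np.cos(yaw),np.sin(yaw)])
manip.movep([g[0],g[1],.30],down(yaw+np.pi/2))
cap('wrist','w1.png'); cap('scene','c1.png')
print(manip.sense()['time_s'])
E
```

```text
2.0
```

View pics/w1.png

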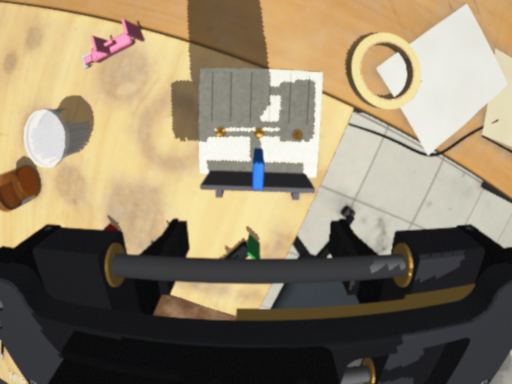

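View pics/c1.png

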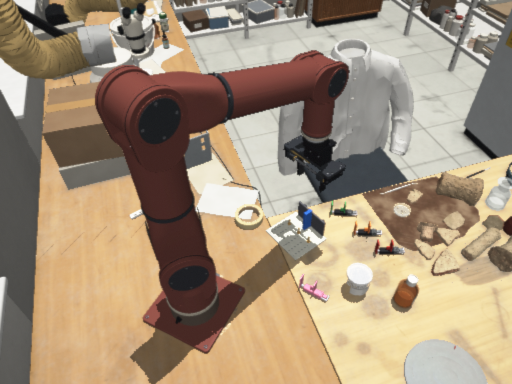

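```bash
python3 - <<'E'
import cv2
a=cv2.imread('pics/w1.png')[60:205,190:330]
cv2.imwrite('pics/w1z.png',cv2.resize(a,None,fx=4,fy=4,interpolation=2))
E
```

```text
(no output)
```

View pics/w1z.png

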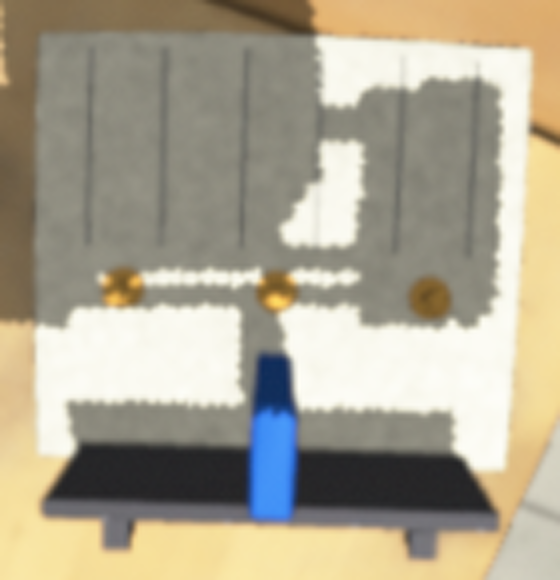

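```bash
cat >> h.py <<'E'
def fit2(L,W):
    """rigid 2D fit: W = R L + t ; returns t,yaw,resid"""
    L=np.array(L,float);W=np.array(W,float);lc=L.mean(0);wc=W.mean(0);l=L-lc;w=W-wc
    yaw=np.arctan2((l[:,0]*w[:,1]-l[:,1]*w[:,0]).sum(),(l*w).sum())
    c,s=np.cos(yaw),np.sin(yaw);Rm=np.array([[c,-s],[s,c]]);t=wc-Rm@lc
    return t,yaw,W-(L@Rm.T+t)
E
python3 - <<'E'
from h import *
np.set_printoptions(precision=4,suppress=True)
c=cap('wrist')
pts=[((40,32),(-142,-80,6)),((530,48),(-142,80,6)),((38,455),(0,-80,6)),((505,468),(0,80,6)),
((122,285),(-58,-50,30)),((276,288),(-58,0,30)),((430,296),(-58,50,30)),((42,516),(0,-65,76)),((498,528),(0,65,76)),
((252,411),(-38,-6,90)),((293,411),(-38,6,90))]
# image left is which shelf y? try both
for sg in (1,-1):
    L=[];W=[]
    for (u,v),(x,y,z) in pts:
        L.append((x/1000,sg*y/1000));W.append(onz(c,(190+u/4,60+v/4),z/1000,True)[:2])
    t,yaw,r=fit2(L,W);print(sg,t,np.degrees(yaw));print(r*1000)
E
```

```text
1 [ 0.4496 -0.1976] -25.208901152143028
[[ 1.1101  0.7002]
 [ 0.449  -0.6028]
 [ 0.8232  0.3715]
 [ 0.2472 -0.0144]
 [-1.2479  3.3056]
 [-2.5454  0.9632]
 [-3.0637 -1.5937]
 [ 0.0872  0.2599]
 [-0.5695 -0.0923]
 [ 2.7835 -1.1282]
 [ 1.9264 -2.169 ]]
-1 [ 0.3616 -0.1566] 155.2052927971675
[[-168.8076   79.9406]
 [-168.4204   78.1488]
 [  88.2914  -40.4189]
 [  88.7637  -41.2937]
 [ -18.7126   11.4502]
 [ -19.6825    8.9551]
 [ -19.8732    6.2453]
 [  87.6537  -40.5764]
 [  87.8487  -41.3258]
 [  21.8586  -10.0239]
 [  21.0801  -11.1013]]
```

```bash
python3 - <<'E'
from h import *
yaw=np.radians(67.5)
u=np.array([np.cos(yaw),np.sin(yaw)])
g=np.array([.537,.348])+.02*u
manip.movep([g[0],g[1],.34],down(yaw+np.pi/2))
cap('wrist','w2.png'); cap('scene','c2.png')
s=manip.sense();print(s['time_s'],s['q'])
E
```

```text
4.1917 [ 0.11404391  0.59058152 -1.20047688  1.32988606  0.54654164  1.57371364
  1.72880429]
```

View pics/w2.png

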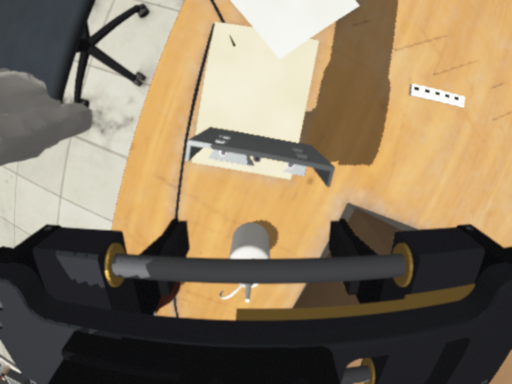

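View pics/c2.png

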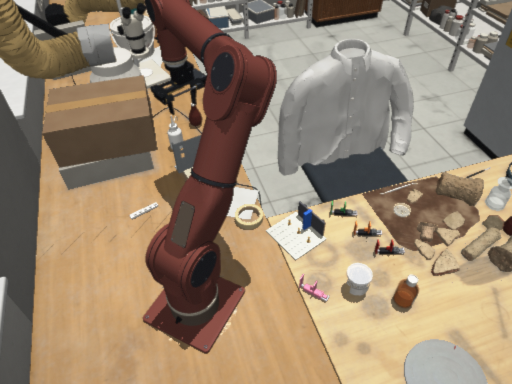

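```bash
python3 - <<'E'
import cv2
a=cv2.imread('pics/w2.png')[115:195,180:345]
cv2.imwrite('pics/w2z.png',cv2.resize(a,None,fx=4.8,fy=4.8,interpolation=2))
E
```

```text
(no output)
```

View pics/w2z.png

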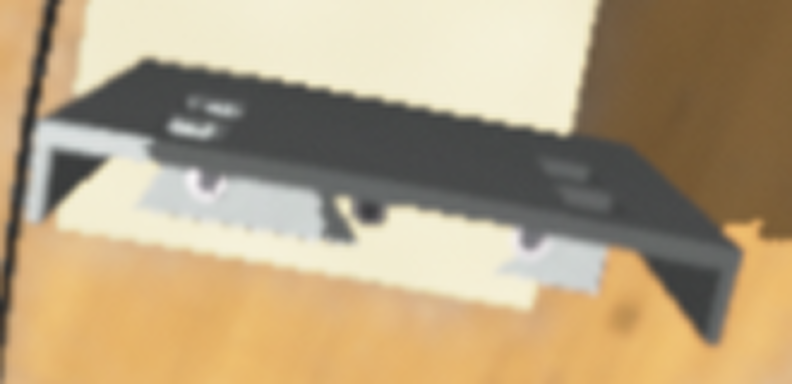

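```bash
python3 - <<'E'
from h import *
np.set_printoptions(precision=4,suppress=True)
c=cap('wrist')
pts=[((150,58),(0,-75,0)),((628,145),(0,75,0)),((43,122),(0,-75,146)),((740,247),(0,75,146))]
L=[];W=[]
for (u,v),(x,y,z) in pts:
    L.append((x/1000,y/1000));W.append(onz(c,(180+u/4.8,115+v/4.8),z/1000,True)[:2])
t,yaw,r=fit2(L,W);print(t,np.degrees(yaw));print(r*1000)
for i in (0,2):
  t,yaw,r=fit2(L[i:i+2],W[i:i+2]);print(t,np.degrees(yaw),np.linalg.norm(W[i+1]-W[i]))
for n,z in (('scene',0),):
  pass
# slots: centers
for p,y,z in (((215,105),-45,82),((195,128),-45,120),((565,167),45,82),((587,200),45,120)):
  w=onz(c,(180+p[0]/4.8,115+p[1]/4.8),z/1000,True)[:2];print(y,z,w)
# wash bottle
print(onz(c,(250,233),.1,True))
E
```

```text
[0.531  0.3417] 57.07133164264503
[[-0.1076  0.6671]
 [ 0.3626  0.4907]
 [-0.9798  0.0372]
 [ 0.7248 -1.1949]]
[0.5312 0.3423] 57.030113780626344 0.1495095160787859
[0.5309 0.3411] 57.11299818643291 0.1478995389495405
-45 82 [0.5686 0.3169]
-45 120 [0.5689 0.317 ]
45 82 [0.4939 0.3648]
45 120 [0.4942 0.3658]
[0.5861 0.436  0.1   ]
```

```bash
cat >> h.py <<'E'
SH=np.array([.4496,-.1976]);SY=np.radians(-25.2)
UP=np.array([.5312,.3413]);UY=np.radians(57.1)
def loc(o,yaw,x,y): 
    c,s=np.cos(yaw),np.sin(yaw); return np.array([o[0]+c*x-s*y,o[1]+s*x+c*y])
E
python3 - <<'E'
from h import *
np.set_printoptions(precision=3,suppress=True)
manip.set_joints([0.35,.333,0,1.465,0,1.343,1.5])
g=loc(SH,SY,-.022,0)
for k in (0,np.pi):
    print('sh',manip.solve_ik([*g,.22],down(SY+np.pi/2+k)))
    print('up',manip.solve_ik([*loc(UP,UY,-.022,0),.2],down(UY+np.pi/2+k)))
s=manip.sense();print(s['time_s'],s['tcp_pos'])
E
```

```text
sh [ 0.344  0.023 -0.026  1.982  0.001  1.136  1.448]
up [-0.168  0.378 -0.574  1.652  0.219  1.176  1.773]
sh [-0.284 -0.004  0.609  2.009  0.002  1.136 -1.686]
up [-0.44   0.331 -0.231  1.666  0.082  1.153 -1.266]
6.5083 [ 0.594 -0.263  0.292]
```

```bash
python3 - <<'E'
from h import *
np.set_printoptions(precision=4,suppress=True)
g=loc(SH,SY,-.022,0); o=down(SY+np.pi/2)
manip.movep([*g,.22],o)
cap('wrist','w3.png')
manip.movel([*g,.124],vel=.08,max_force=10)
fingers.gripper_to(0.0,40)
s=manip.sense();print(s['time_s'],s['tcp_pos'],s['grip_width'],s['ft_force'])
cap('wrist','w4.png')
E
```

```text
9.9 [ 0.4297 -0.1883  0.124 ] 0.01184536360430649 [0.5819 0.059  0.2614]
```

View pics/w4.png

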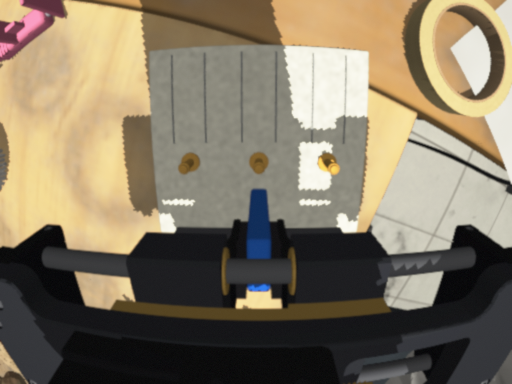

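```bash
python3 - <<'E'
from h import *
np.set_printoptions(precision=4,suppress=True)
c=cap('wrist')
a=[onz(c,p,.006,True)[:2] for p in [(149.5,51),(368,52)]]
t,y,r=fit2([(-.142,-.08),(-.142,.08)],a);print(t,np.degrees(y),r*1000)
im=c['color'][140:190,160:360,::-1];cv2.imwrite('pics/w4z.png',cv2.resize(im,None,fx=4,fy=4,interpolation=2))
b=[onz(c,p,.03,True)[:2] for p in [(188,163),(259,162),(330,164)]]
t,y,r=fit2([(-.058,-.05),(-.058,0),(-.058,.05)],b);print(t,np.degrees(y),r*1000)
E
```

```text
[ 0.4504 -0.1987] -25.42869204575238 [[ 0.2178  0.458 ]
 [-0.2178 -0.458 ]]
[ 0.4463 -0.1964] -25.597748706128883 [[ 1.6471  2.9044]
 [-0.432   0.1654]
 [-1.215  -3.0698]]
```

View pics/w4z.png

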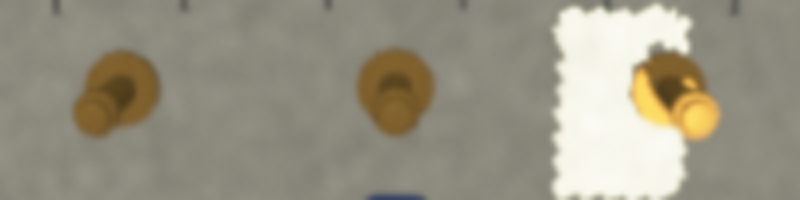

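```bash
python3 - <<'E'
from h import *
np.set_printoptions(precision=4,suppress=True)
c=cap('wrist')
b=[onz(c,p,.03,True)[:2] for p in [(184,169.3),(259.2,169.2),(333.5,169)]]
t,y,r=fit2([(-.058,-.05),(-.058,0),(-.058,.05)],b);print(t,np.degrees(y),r*1000)
s=manip.sense();p=s['tcp_pos']
d=t-p[:2]; yaw=SY
print('in hand', d@[np.cos(yaw),np.sin(yaw)], d@[-np.sin(yaw),np.cos(yaw)])
manip.movel([p[0],p[1],.27],vel=.12)
g=loc(UP,UY,-.022-.07,0)
q=manip.solve_ik([*g,.27],down(UY+np.pi/2));print(q)
manip.movep([*g,.27],down(UY+np.pi/2))
manip.movel([*g,.187],vel=.1)
manip.hold(.3)
s=manip.sense();print(s['time_s'],s['tcp_pos'],s['q'],s['ft_force'])
for n in ['scene','side','wrist']: cap(n,n[0]+'5.png')
a=cv2.imread('pics/s5.png')[110:210,190:330];cv2.imwrite('pics/s5z.png',cv2.resize(a,None,fx=5,fy=5,interpolation=2))
a=cv2.imread('pics/w5.png');
E
```

```text
[ 0.4502 -0.1978] -25.069940214342218 [[ 0.0871  0.4132]
 [ 0.2515  0.0837]
 [-0.3386 -0.497 ]]
in hand 0.022678877100878625 0.00013009312561681056
[-0.0913  0.1849 -0.5504  1.7204  0.101   1.2646  1.9027]
14.3667 [0.4814 0.2641 0.1874] [-0.1073  0.2582 -0.5435  1.8182  0.1486  1.1049  1.8643] [-0.3556  0.8483 -4.3039]
```

View pics/s5z.png

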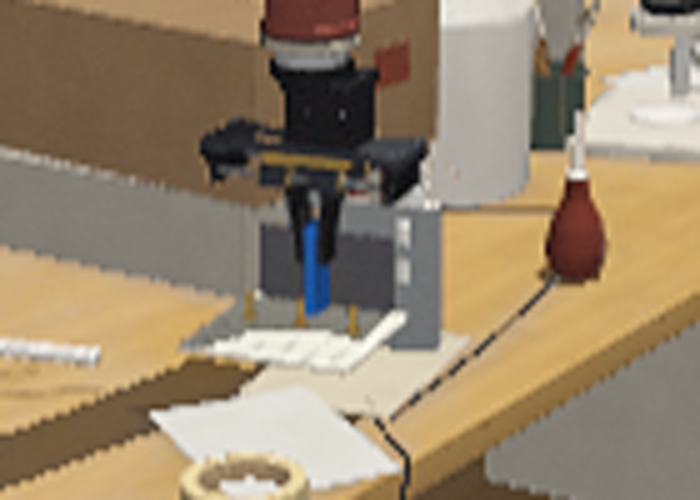

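View pics/w5.png

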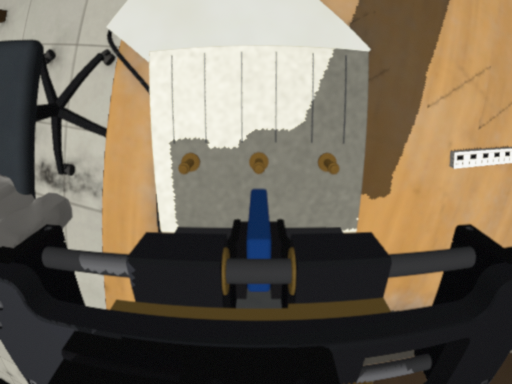

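View pics/s5.png

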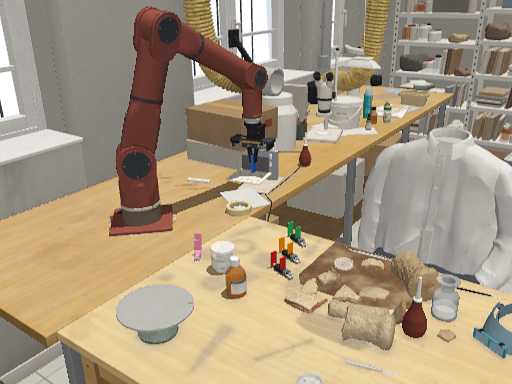

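```bash
python3 - <<'E'
from h import *
np.set_printoptions(precision=4,suppress=True)
H=.0227
f=lambda x,z:[*loc(UP,UY,x-H,0),z]
manip.movel(f(-.02,.1865),vel=.08)
r=manip.movel(f(.003,.1865),vel=.02,max_force=8)
s=manip.sense();d=s['tcp_pos'][:2]-UP
u=np.array([np.cos(UY),np.sin(UY)])
print(r,'origin x',d@u+H,'y',d@[-u[1],u[0]],s['tcp_pos'][2],s['ft_force'],s['time_s'])
for n in ['scene','side','wrist']: cap(n,n[0]+'6.png')
a=cv2.imread('pics/s6.png')[110:210,190:330];cv2.imwrite('pics/s6z.png',cv2.resize(a,None,fx=5,fy=5,interpolation=2))
E
```

```text
True origin x -0.0008279393203193541 y 0.0002546729927272245 0.18520941814827271 [ 0.3116  0.0795 -4.799 ] 16.2167
```

View pics/s6z.png

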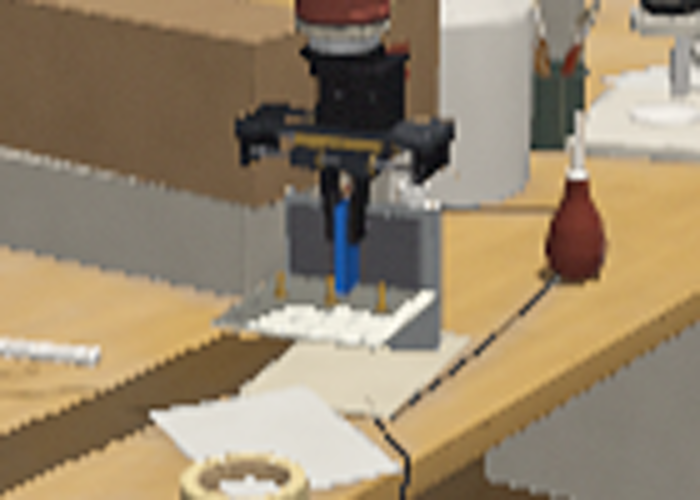

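```bash
python3 - <<'E'
from h import *
np.set_printoptions(precision=4,suppress=True)
p=manip.sense()['tcp_pos']
u=np.array([np.cos(UY),np.sin(UY)])
q=p[:2]-.0005*u
r=manip.movel([*q,.1715],vel=.02,max_force=7)
s=manip.sense();print(r,s['tcp_pos'],s['tcp_pos'][2]-.124,s['ft_force'],s['torque'],s['time_s'])
for n in ['scene','side','wrist']: cap(n,n[0]+'7.png')
a=cv2.imread('pics/s7.png')[110:210,190:330];cv2.imwrite('pics/s7z.png',cv2.resize(a,None,fx=5,fy=5,interpolation=2))
E
```

```text
True [0.5175 0.3211 0.1739] 0.04991899917092793 [-0.5278 -1.0652  5.6682] [ 0.1541 -0.0476 -0.0326] 16.9167
```

View pics/s7z.png

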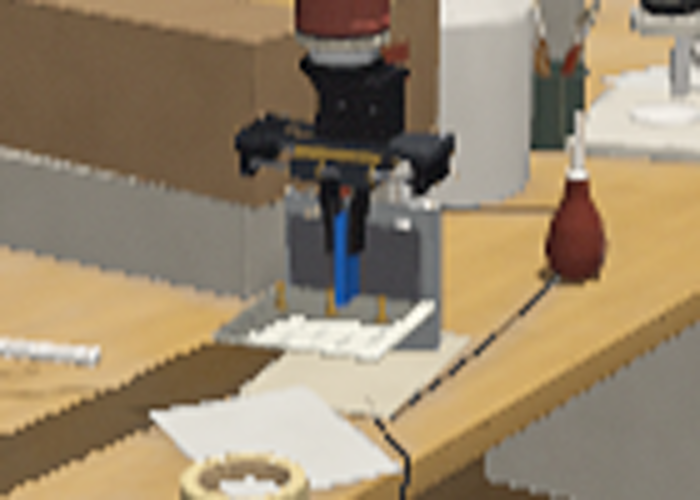

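```bash
python3 - <<'E'
from h import *
np.set_printoptions(precision=4,suppress=True)
fingers.gripper_to(.03,20)
p=manip.sense()['tcp_pos']
manip.hold(.5)
fingers.gripper_to(.087)
manip.movel([p[0],p[1],.30],vel=.12)
manip.hold(.4)
s=manip.sense();print(s['tcp_pos'],s['ft_force'],s['time_s'],s['q'])
c=cap('wrist','w8.png')
a=c['color'][40:220,170:350,::-1];cv2.imwrite('pics/w8z.png',cv2.resize(a,None,fx=3.3,fy=3.3,interpolation=2))
c=cap('side','s8.png')
a=cv2.imread('pics/s8.png')[110:210,190:330];cv2.imwrite('pics/s8z.png',cv2.resize(a,None,fx=5,fy=5,interpolation=2))
E
```

```text
[0.5168 0.3205 0.2998] [-0.1343 -0.646   0.1005] 20.975 [-0.1814  0.299  -0.5526  1.5319  0.1575  1.3629  1.8195]
```

View pics/w8z.png

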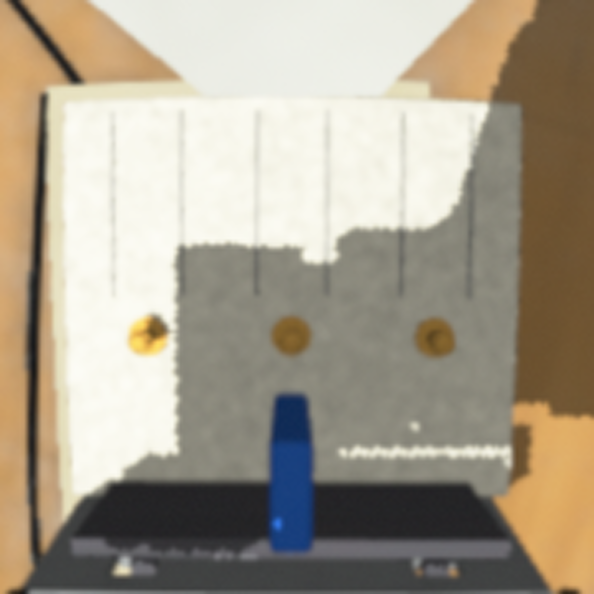

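View pics/s8z.png

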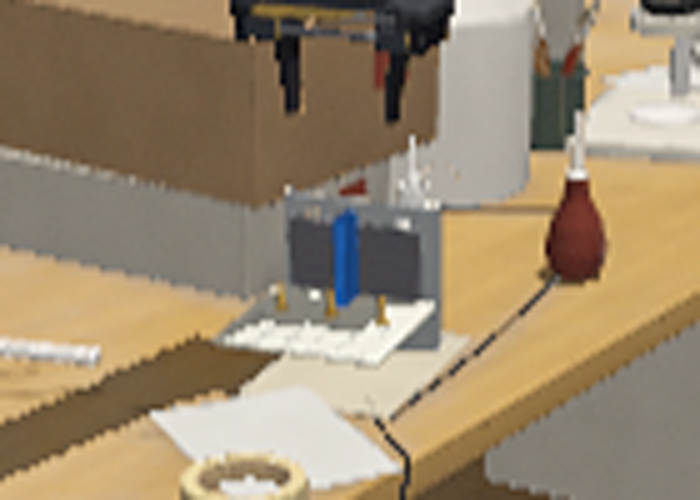

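```bash
python3 - <<'E'
import cv2
a=cv2.imread('pics/w8.png')[128:158,200:315]
cv2.imwrite('pics/w8y.png',cv2.resize(a,None,fx=7,fy=7,interpolation=2))
E
```

```text
(no output)
```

View pics/w8y.png

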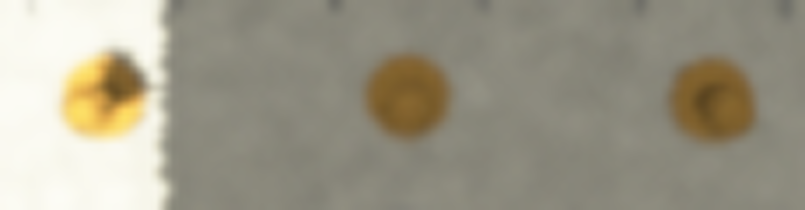

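```bash
python3 - <<'E'
from h import *
np.set_printoptions(precision=4,suppress=True)
c=cap('wrist')
P=[onz(c,(200+u/7,128+v/7),.078,True)[:2] for u,v in [(90,108),(408,103),(727,103)]]
L=[(-.058+.001,-.05),(-.058+.001,0),(-.058+.001,.05)]  # droop: post top leans
t,y,r=fit2(L,P);print(P,t,np.degrees(y),r*1000)
# plate front corners
Q=[onz(c,(170+u/3.3,40+v/3.3),.051,True)[:2] for u,v in [(62,98),(522,104)]]
t,y,r=fit2([(-.142,-.08),(-.142,.08)],Q);print(t,np.degrees(y),r*1000)
for i,l in enumerate(L): print('exp',loc(UP,UY,l[0]-.001,l[1]))
o,d=ray(c,(256,192),True);print(o)
E
```

```text
[array([0.5386, 0.265 ]), array([0.4972, 0.2913]), array([0.4558, 0.3177])] [0.5278 0.3394] 57.55032566235104 [[-0.8242  0.5302]
 [ 0.0416 -0.0389]
 [ 0.7825 -0.4914]]
[0.5309 0.3406] 56.36601684713462 [[ 0.1554 -0.1034]
 [-0.1554  0.1034]]
exp [0.5417 0.2654]
exp [0.4997 0.2926]
exp [0.4577 0.3198]
[0.4734 0.253  0.394 ]
```

```bash
python3 - <<'E'
from h import *
np.set_printoptions(precision=4,suppress=True)
p=manip.sense()['tcp_pos']
manip.set_joints([0.85,.30,0,1.35,0,1.49,0.4])
s=manip.sense();print(s['tcp_pos'],s['time_s'])
c=cap('wrist','w9.png')
E
```

```text
[ 0.393  -0.5129  0.3706] 24.0917
```

View pics/w9.png

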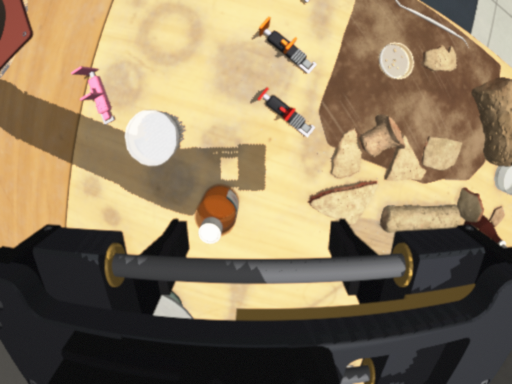

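```bash
python3 - <<'E'
from h import *
np.set_printoptions(precision=4,suppress=True)
c=cap('wrist')
o,d=ray(c,(256,192),True);print(o,d)
for n,a,b in (('org',(270,35),(308,67)),('red',(266,97),(308,130))):
    A=onz(c,a,.018,True);B=onz(c,b,.010,True);v=B-A;print(n,A,B,np.degrees(np.arctan2(v[1],v[0])))
# colour masks
hsv=cv2.cvtColor(c['color'],cv2.COLOR_RGB2HSV)
E
```

```text
[ 0.4272 -0.4409  0.464 ] [-0.1386 -0.2749 -0.9514]
org [ 0.4857 -0.3608  0.018 ] [ 0.5175 -0.4281  0.01  ] -64.71457334049376
red [ 0.4395 -0.4435  0.018 ] [ 0.4767 -0.5166  0.01  ] -63.00345154383094
```

```bash
python3 - <<'E'
from h import *
np.set_printoptions(precision=4,suppress=True)
manip.movep([.449,-.463,.27],down(np.radians(-63.5)))
s=manip.sense();print(s['q'],s['tcp_pos'],s['time_s'])
c=cap('wrist','w10.png')
a=c['color'][0:230,100:440,::-1];cv2.imwrite('pics/w10z.png',cv2.resize(a,None,fx=2.3,fy=2.3,interpolation=2))
E
```

```text
[ 0.7017  0.3342  0.039   1.5083 -0.0128  1.2986 -0.3642] [ 0.4489 -0.4635  0.2707] 24.95
```

View pics/w10z.png

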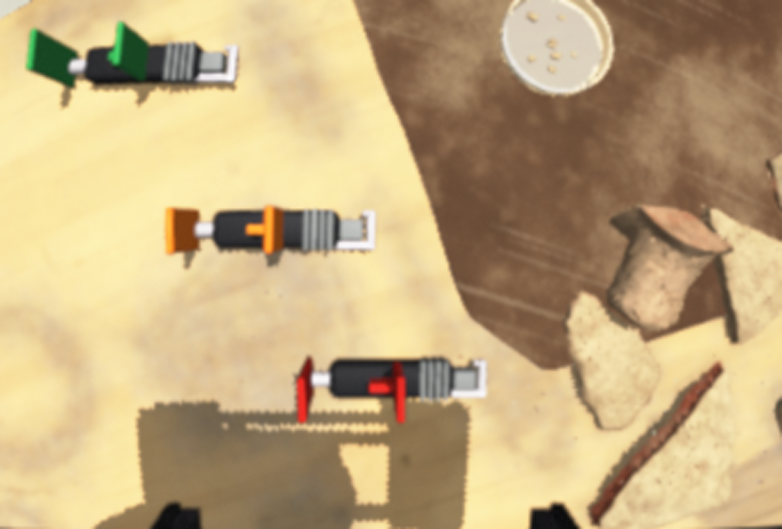

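```bash
python3 - <<'E'
from h import *
np.set_printoptions(precision=4,suppress=True)
c=cap('wrist')
for n,a,b in (('red',(330,378),(450,378)),('org',(214,229),(339,229)),('grn',(86,64),(200,61))):
    W=[onz(c,(100+p[0]/2.3,p[1]/2.3),.018,True)[:2] for p in (a,b)]
    t,y,r=fit2([(-.025,0),(.04,0)],W);print(n,t,np.degrees(y),np.linalg.norm(W[1]-W[0]),'grip',loc(t,y,-.013,0))
im=cv2.imread('pics/w10.png')
a=im[145:195,215:325];cv2.imwrite('pics/w10y.png',cv2.resize(a,None,fx=7,fy=7,interpolation=2))
E
```

```text
red [ 0.454  -0.4688] -63.32972033768224 0.06251933801991487 grip [ 0.4482 -0.4571]
org [ 0.4976 -0.3822] -64.85330113257726 0.0636208946792264 grip [ 0.4921 -0.3704]
grn [ 0.5493 -0.2777] -68.51762204024287 0.06325606539931812 grip [ 0.5445 -0.2656]
```

View pics/w10y.png

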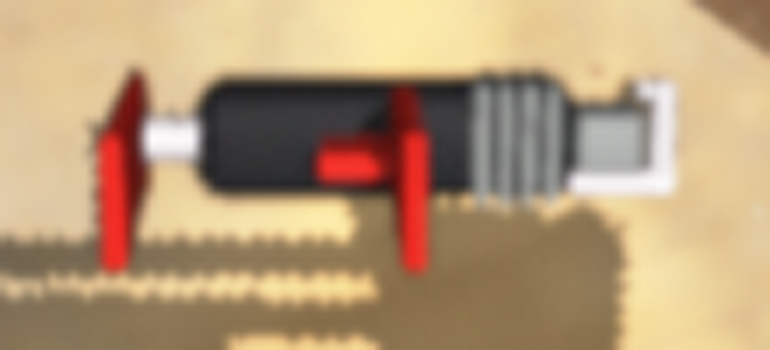

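```bash
python3 - <<'E'
from h import *
np.set_printoptions(precision=4,suppress=True)
c=cap('wrist')
f=lambda u,v,z:onz(c,(215+u/7,145+v/7),z,True)[:2]
W=[f(98,202,.058),f(430,200,.058)];t,y,r=fit2([(-.038,0),(.012,0)],W)
print(t,np.degrees(y),np.linalg.norm(W[1]-W[0]))
W=[f(202,134,.018),f(565,138,.018),f(643,140,.010)];t,y,r=fit2([(-.025,0),(.04,0),(.052,0)],W)
print(t,np.degrees(y),r*1000)
E
```

```text
[ 0.4532 -0.4704] -63.16926438173795 0.050628996040036935
[ 0.454  -0.4698] -64.97912997769834 [[ 0.2435 -0.8529]
 [-0.0098  2.1466]
 [-0.2337 -1.2936]]
```

```bash
cat >> h.py <<'E'
def pick(t,yaw,zt=.095):
    g=loc(t,yaw,-.013,0);o=down(yaw)
    manip.movep([*g,.20],o)
    hit=manip.movel([*g,zt],vel=.08,max_force=6)
    fingers.gripper_to(0.0,25)
    s=manip.sense();print('hit',hit,'w',s['grip_width'],s['tcp_pos'],s['ft_force'],s['time_s'])
E
python3 - <<'E'
from h import *
np.set_printoptions(precision=4,suppress=True)
pick(np.array([.4534,-.4702]),np.radians(-63.5))
c=cap('wrist','w11.png')
a=c['color'][100:300,156:356,::-1];cv2.imwrite('pics/w11z.png',cv2.resize(a,None,fx=3,fy=3,interpolation=2))
E
```

```text
hit False w 0.03532481451258398 [ 0.4477 -0.4588  0.0953] [0.087  0.2316 1.2349] 27.85
```

View pics/w11.png

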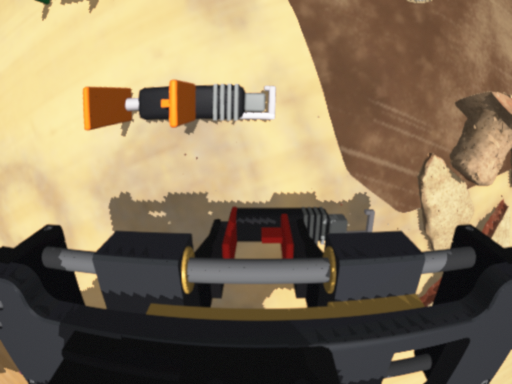

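```bash
python3 - <<'E'
import cv2
a=cv2.imread('pics/w11.png')[190:260,200:390]
cv2.imwrite('pics/w11z.png',cv2.resize(a,None,fx=4.2,fy=4.2,interpolation=2))
E
```

```text
(no output)
```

View pics/w11z.png

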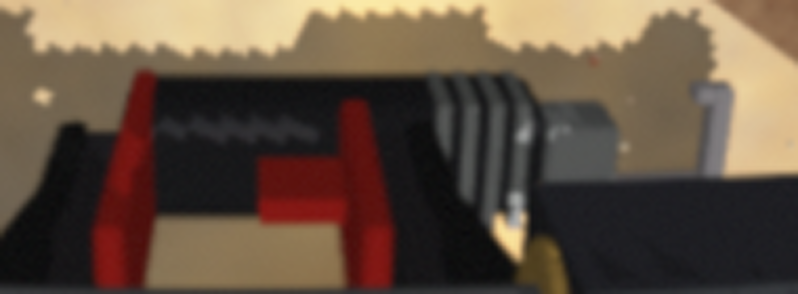

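```bash
python3 - <<'E'
from h import *
np.set_printoptions(precision=4,suppress=True)
c=cap('wrist');p=manip.sense()['tcp_pos'];yaw=np.radians(-63.5)
o=loc(p[:2],yaw,.006,0)
for q in [(65,10,12.5),(68,10,12.5),(71,10,12.5),(52,5.5,15),(40,10,18),(-25,10,18)]:
    w=loc(o,yaw,q[0]/1000,q[1]/1000);u=proj(c,[*w,q[2]/1000],True);print(q,(u-[200,190])*4.2)
E
```

```text
(65, 10, 12.5) [691.657   84.8739]
(68, 10, 12.5) [708.9207  84.524 ]
(71, 10, 12.5) [726.0004  84.1643]
(52, 5.5, 15) [616.2357 118.9757]
(40, 10, 18) [549.2115 100.6744]
(-25, 10, 18) [115.2168 102.5445]
```

```bash
cat >> h.py <<'E'
DR=np.radians(-2)
def place_pose(post,zunder,gx=.0665,gy=0.0,hg=.0953):
    """TCP pose so that gap lies on post xy with underside at gap height zunder (at gap x)"""
    x=np.array([np.cos(UY),np.sin(UY),0]);y=np.array([-np.sin(UY),np.cos(UY),0]);z=np.array([0,0,1.])
    T=R.from_rotvec(y*DR)
    off=gx*x+gy*y-hg*z     # tcp -> underside below gap, untilted
    off=T.apply(off)
    o=(T*R.from_rotvec(down(UY))).as_rotvec()
    return np.array([post[0],post[1],zunder])-off,o
E
python3 - <<'E'
from h import *
np.set_printoptions(precision=4,suppress=True)
p=manip.sense()['tcp_pos']
manip.movel([p[0],p[1],.27],vel=.15)
P1=np.array([.540,.2652])
pos,o=place_pose(P1,.16); print(pos)
manip.movep([.55,-.05,.29],down(0))
manip.movep(pos,o)
pos,o=place_pose(P1,.10)
manip.movel(pos,o,vel=.1); manip.hold(.3)
s=manip.sense();print(s['q'],s['tcp_pos'],s['time_s'],s['grip_width'])
c=cap('wrist','w12.png');cap('side','s12.png');cap('scene','c12.png')
E
```

```text
[0.5021 0.2066 0.2529]
[ 0.0945  0.2343 -0.6261  1.8429  0.1368  1.0797  0.4173] [0.5023 0.2067 0.1933] 32.9083 0.035507144757020534
```

View pics/w12.png

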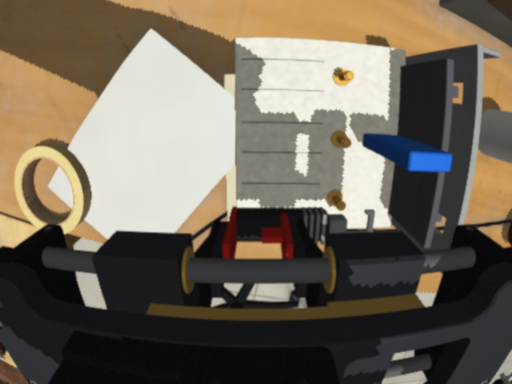

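View pics/c12.png

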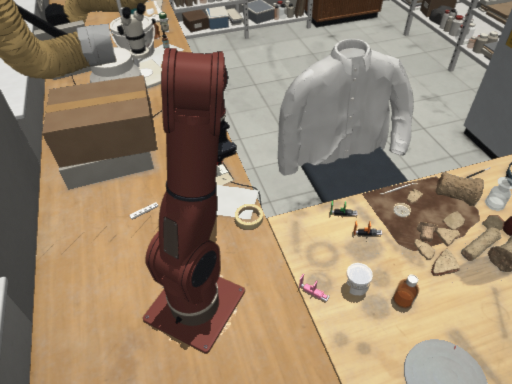

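```bash
python3 - <<'E'
import cv2
a=cv2.imread('pics/w12.png')[55:235,290:400]
cv2.imwrite('pics/w12z.png',cv2.resize(a,None,fx=3.3*1.3,fy=3.3,interpolation=2))
a=cv2.imread('pics/w12.png')[180:235,290:400]
cv2.imwrite('pics/w12y.png',cv2.resize(a,None,fx=7,fy=7,interpolation=2))
E
```

```text
(no output)
```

View pics/w12z.png

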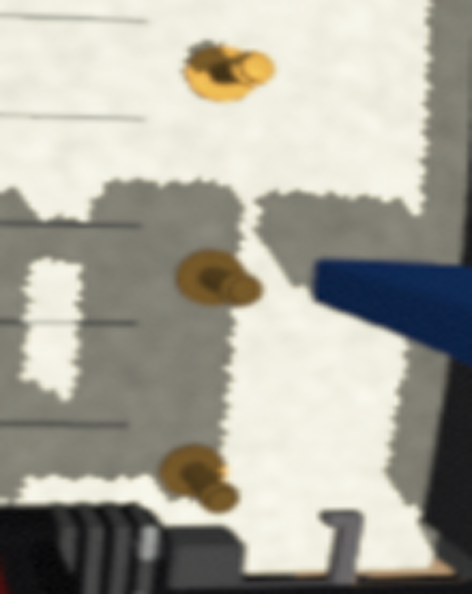

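View pics/w12y.png

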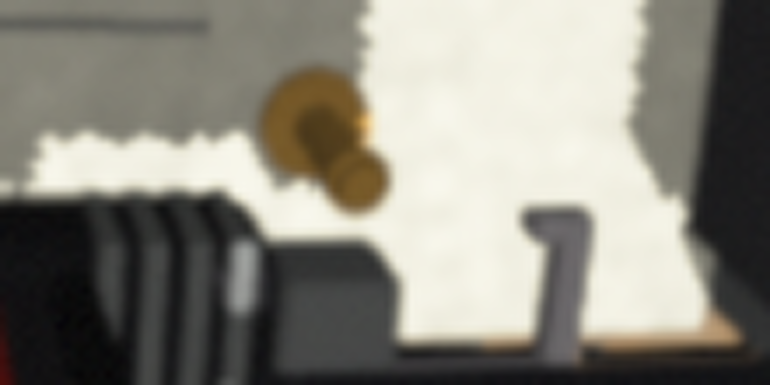

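```bash
python3 - <<'E'
from h import *
np.set_printoptions(precision=4,suppress=True)
c=cap('wrist')
px=[(341.4,205.7),(346.4,142.3),(349.9,75.6)]
o1=np.array([.4734,.253,.394]);A=[(.5386,.265),(.4972,.2913),(.4558,.3177)]
def tri(o1,d1,o2,d2):
    d1=d1/np.linalg.norm(d1);d2=d2/np.linalg.norm(d2)
    M=(np.eye(3)-np.outer(d1,d1))+(np.eye(3)-np.outer(d2,d2))
    b=(np.eye(3)-np.outer(d1,d1))@o1+(np.eye(3)-np.outer(d2,d2))@o2
    return np.linalg.solve(M,b)
for p,a in zip(px,A):
    o,d=ray(c,p,True)
    print(onz(c,p,.078,True), tri(o1,np.array([*a,.078])-o1,o,d))
print(o)
p=manip.sense()['tcp_pos']
# hook expected
T=R.from_rotvec(np.array([-np.sin(UY),np.cos(UY),0])*DR)
Rz=R.from_rotvec([0,0,UY])
for q in [(65,10,12.5),(71,10,12.5),(52,5.5,15)]:
    v=np.array([q[0]+6,q[1],q[2]-95.3])/1000
    w=p+T.apply(Rz.apply(v));print(q,(proj(c,w,True)-[290,180])*7)
E
```

```text
[0.5388 0.2644 0.078 ] [0.5386 0.2647 0.0784]
[0.4972 0.2914 0.078 ] [0.4972 0.2913 0.0782]
[0.4564 0.3189 0.078 ] [0.4559 0.3168 0.0834]
[0.4326 0.2472 0.2865]
(65, 10, 12.5) [526.7773 213.1929]
(71, 10, 12.5) [583.8298 211.9925]
(52, 5.5, 15) [401.4555 269.9663]
```

```bash
cat >> h.py <<'E'
P1=np.array([.5388,.2646]);P2=np.array([.4972,.2914]);P3=np.array([.4562,.3180])
E
python3 - <<'E'
from h import *
np.set_printoptions(precision=4,suppress=True)
G=dict(gx=.0663,gy=.0005)
pos,o=place_pose(P1,.082,**G); r=manip.movel(pos,o,vel=.06,max_force=5);print(r)
c=cap('wrist','w13.png')
pos,o=place_pose(P1,.060,**G); r=manip.movel(pos,o,vel=.03,max_force=4)
s=manip.sense();print(r,s['tcp_pos'],pos,s['ft_force'],s['time_s'])
if not r:
    pos,o=place_pose(P1,.0505,**G); r=manip.movel(pos,o,vel=.02,max_force=4)
    s=manip.sense();print(r,s['tcp_pos'],pos,s['ft_force'],s['time_s'])
cap('wrist','w14.png');cap('side','s14.png')
for n in ('13','14'):
    a=cv2.imread(f'pics/w{n}.png')[165:245,280:410]
    cv2.imwrite(f'pics/w{n}z.png',cv2.resize(a,None,fx=5,fy=5,interpolation=2))
E
```

```text
False
False [0.5015 0.206  0.1531] [0.5014 0.2059 0.1529] [-0.017  -0.1612 -1.6881] 34.4917
True [0.5017 0.206  0.1458] [0.5014 0.2059 0.1434] [-0.3838 -1.0115  5.7427] 34.9
```

View pics/w13z.png

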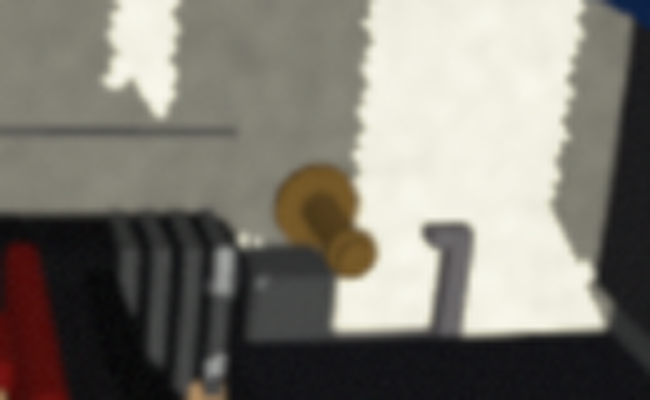

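View pics/w14z.png

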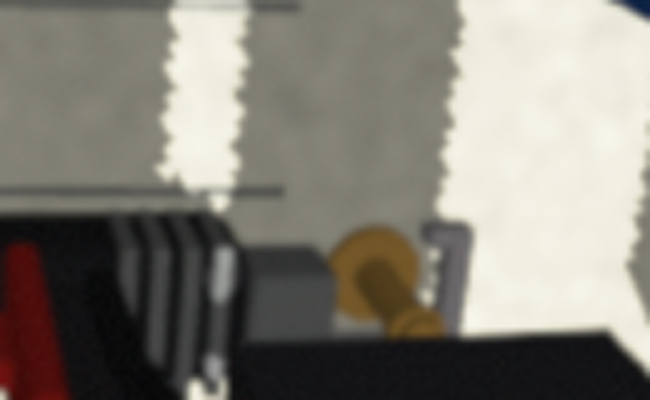

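```bash
python3 - <<'E'
from h import *
np.set_printoptions(precision=4,suppress=True)
fingers.gripper_to(.046,25); manip.hold(.2)
fingers.gripper_to(.07,25); manip.hold(.3)
s=manip.sense();p=s['tcp_pos'];print(s['ft_force'],p)
cap('wrist','w15.png')
manip.movel([p[0],p[1],.30],vel=.12);manip.hold(.2)
c=cap('wrist','w16.png');cap('side','s16.png')
a=c['color'][40:240,180:400,::-1];cv2.imwrite('pics/w16z.png',cv2.resize(a,None,fx=3,fy=3,interpolation=2))
print(manip.sense()['time_s'])
a=cv2.imread('pics/s16.png')[110:210,190:330];cv2.imwrite('pics/s16z.png',cv2.resize(a,None,fx=5,fy=5,interpolation=2))
E
```

```text
[-0.7841  0.1042 -0.1203] [0.5012 0.2058 0.1452]
38.5583
```

View pics/w16z.png

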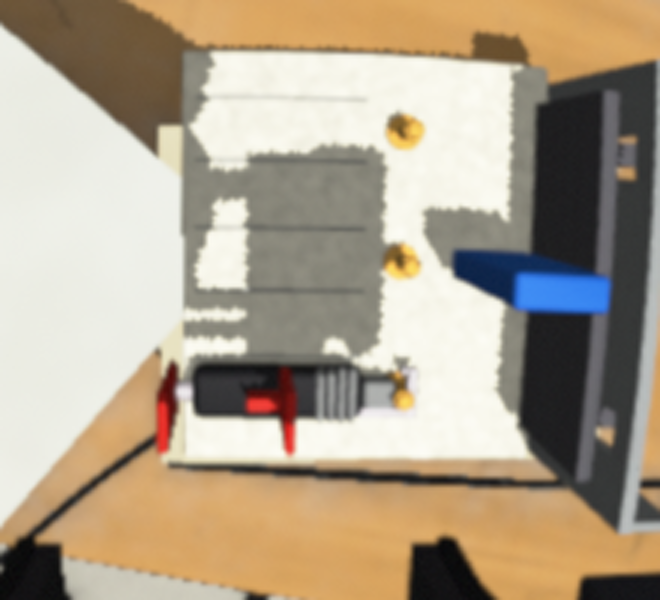

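View pics/s16z.png

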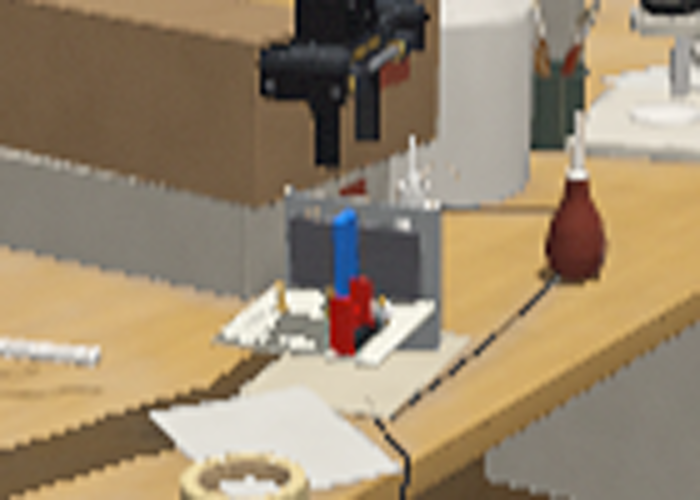

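```bash
python3 - <<'E'
from h import *
np.set_printoptions(precision=4,suppress=True)
fingers.gripper_to(.087)
manip.movep([.55,-.05,.29],down(0))
manip.movep([.4915,-.372,.27],down(np.radians(-64.5)))
s=manip.sense();print(s['q'],s['tcp_pos'],s['time_s'])
c=cap('wrist','w17.png')
E
```

```text
[ 0.6328  0.2802 -0.0741  1.5787  0.0201  1.2833 -0.5655] [ 0.4929 -0.3699  0.2702] 41.4583
```

View pics/w17.png

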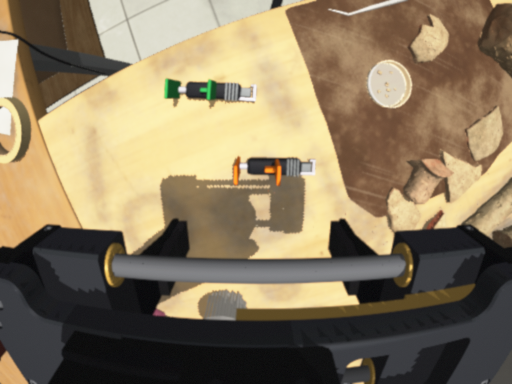

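```bash
python3 - <<'E'
from h import *
c=cap('wrist','w18.png')
a=c['color'][145:195,215:325,::-1];cv2.imwrite('pics/w18y.png',cv2.resize(a,None,fx=7,fy=7,interpolation=2))
a=c['color'][60:110,150:270,::-1];cv2.imwrite('pics/w18g.png',cv2.resize(a,None,fx=6,fy=6,interpolation=2))
print(manip.sense()['tcp_pos'])
E
```

```text
[ 0.49279322 -0.37000118  0.27022379]
```

View pics/w18y.png

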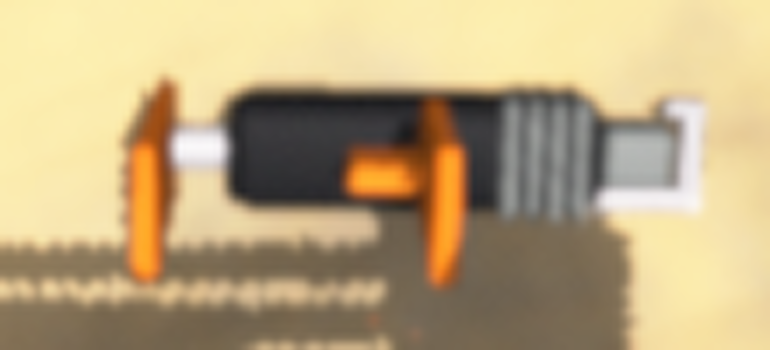

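View pics/w18g.png

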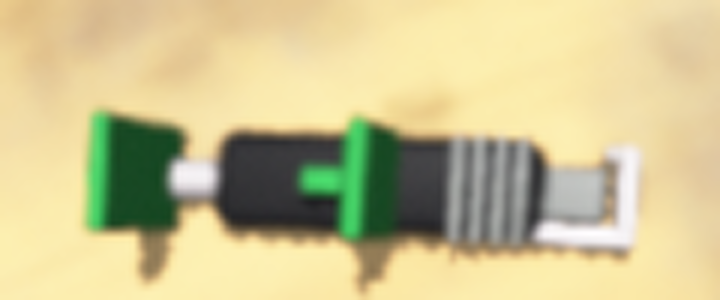

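```bash
python3 - <<'E'
from h import *
np.set_printoptions(precision=4,suppress=True)
c=cap('wrist')
def m(x0,y0,k,a,b,h):
    f=lambda p,z:onz(c,(x0+p[0]/k,y0+p[1]/k),z,True)[:2]
    W=[f(a,.058),f(b,.058)];t,y,r=fit2([(-.038,0),(.012,0)],W);print(t,np.degrees(y),np.linalg.norm(W[1]-W[0]))
    W=[f(h[0],.018),f(h[1],.018),f(h[2],.010)];t,y,r=fit2([(-.025,0),(.04,0),(.052,0)],W);print(t,np.degrees(y),r*1000)
m(215,145,7,(132,210),(461,215),[(228,150),(600,155),(680,156)])
m(150,60,6,(90,170),(364,180),[(220,180),(543,192),(606,195)])
E
```

```text
[ 0.4977 -0.3811] -65.14773589096349 0.05005895153843261
[ 0.4981 -0.3815] -65.74799344565021 [[-0.2561  0.2557]
 [ 0.093   1.8011]
 [ 0.1632 -2.0568]]
[ 0.5489 -0.2765] -69.23346862292198 0.04898983319758191
[ 0.549  -0.2767] -68.06027788489168 [[ 0.4879 -1.147 ]
 [-0.3465  0.4473]
 [-0.1414  0.6997]]
```

```bash
cat >> h.py <<'E'
def chk(c,yaw,n,tilt=None):
    p=manip.sense()['tcp_pos'];o=loc(p[:2],yaw,.006,0)
    for q in [(65,10,12.5),(71,10,12.5),(52,5.5,15)]:
        w=loc(o,yaw,q[0]/1000,q[1]/1000);u=proj(c,[*w,q[2]/1000+p[2]-.0953],True);print(q,(u-[290,180])*7)
    a=c['color'][180:260,290:400,::-1];cv2.imwrite('pics/'+n,cv2.resize(a,None,fx=7,fy=7,interpolation=2))
E
python3 - <<'E'
from h import *
np.set_printoptions(precision=4,suppress=True)
y=np.radians(-65.2)
pick(np.array([.4978,-.3812]),y)
c=cap('wrist','w19.png'); chk(c,y,'w19z.png')
E
```

```text
hit False w 0.03493273535028498 [ 0.4925 -0.3696  0.0953] [0.3905 0.3369 1.5048] 44.3667
(65, 10, 12.5) [522.5335 211.0508]
(71, 10, 12.5) [579.7686 209.8713]
(52, 5.5, 15) [396.8443 267.8708]
```

View pics/w19z.png

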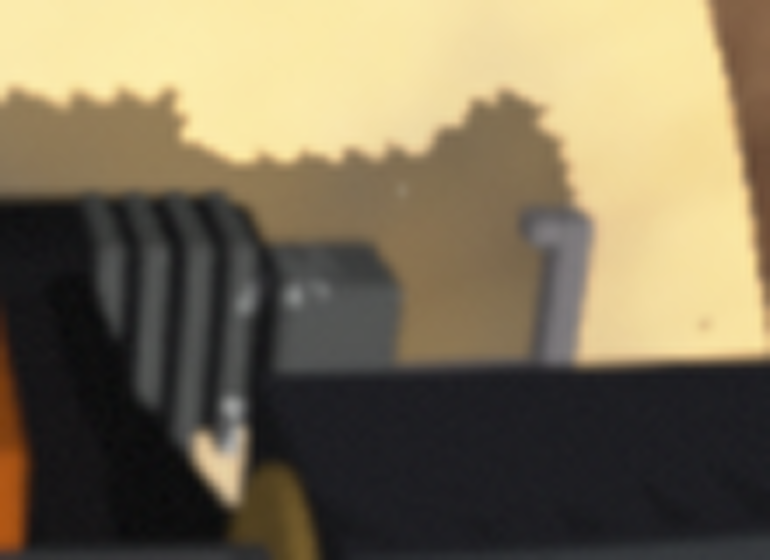

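```bash
cat >> h.py <<'E'
def carry_place(P,n,G=dict(gx=.0663,gy=.0005)):
    p=manip.sense()['tcp_pos']
    manip.movel([p[0],p[1],.27],vel=.15)
    manip.movep([.55,-.05,.29],down(0))
    pos,o=place_pose(P,.16,**G);manip.movep(pos,o)
    pos,o=place_pose(P,.10,**G);manip.movel(pos,o,vel=.1)
    pos,o=place_pose(P,.083,**G); r=manip.movel(pos,o,vel=.05,max_force=5); manip.hold(.2)
    s=manip.sense();print(r,s['tcp_pos']-pos,s['time_s'],s['grip_width'])
    c=cap('wrist',n+'.png'); a=c['color'][165:245,280:410,::-1];cv2.imwrite(f'pics/{n}z.png',cv2.resize(a,None,fx=5,fy=5,interpolation=2))
def lower(P,n,G=dict(gx=.0663,gy=.0005)):
    pos,o=place_pose(P,.060,**G); r=manip.movel(pos,o,vel=.03,max_force=4)
    s=manip.sense();print(r,s['tcp_pos'],s['ft_force'])
    if not r:
        pos,o=place_pose(P,.0505,**G); r=manip.movel(pos,o,vel=.02,max_force=4)
        s=manip.sense();print(r,s['tcp_pos'],pos,s['ft_force'],s['time_s'])
    c=cap('wrist',n+'.png'); a=c['color'][165:245,280:410,::-1];cv2.imwrite(f'pics/{n}z.png',cv2.resize(a,None,fx=5,fy=5,interpolation=2))
def release(n):
    fingers.gripper_to(.046,25); manip.hold(.2)
    fingers.gripper_to(.07,25); manip.hold(.3)
    s=manip.sense();p=s['tcp_pos'];print(s['ft_force'],p)
    manip.movel([p[0],p[1],.30],vel=.12);manip.hold(.3)
    c=cap('wrist',n+'.png')
    a=c['color'][40:240,180:400,::-1];cv2.imwrite(f'pics/{n}z.png',cv2.resize(a,None,fx=3,fy=3,interpolation=2))
    fingers.gripper_to(.087);print(manip.sense()['time_s'])
E
python3 -c "
from h import *
carry_place(P2,'w20')"
```

```text
False [1.24871059e-04 8.34575675e-05 2.18251783e-04] 49.5583 0.03561567273355772
```

View pics/w20z.png

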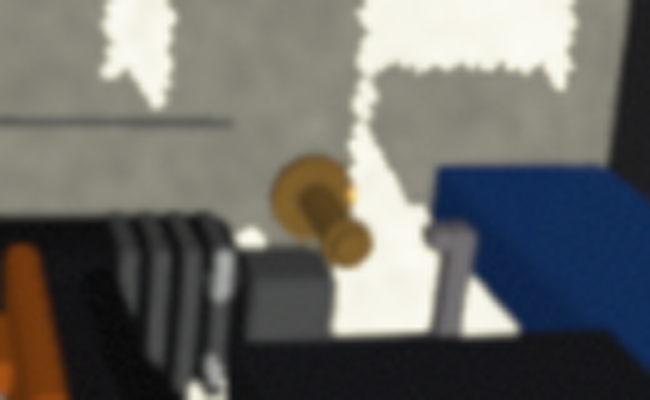

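```bash
python3 -c "
from h import *
P=loc(P2,UY,-.0005,.0008);print(P)
lower(P,'w21')"
```

```text
[0.49625672 0.29141473]
False [0.45897704 0.23282168 0.15308464] [-0.76102702 -0.17349278 -1.64874203]
True [0.45911121 0.23279642 0.14570643] [0.45887944 0.23271775 0.14342811] [-0.51550758 -0.92570682  6.76559597] 50.9333
```

View pics/w21z.png

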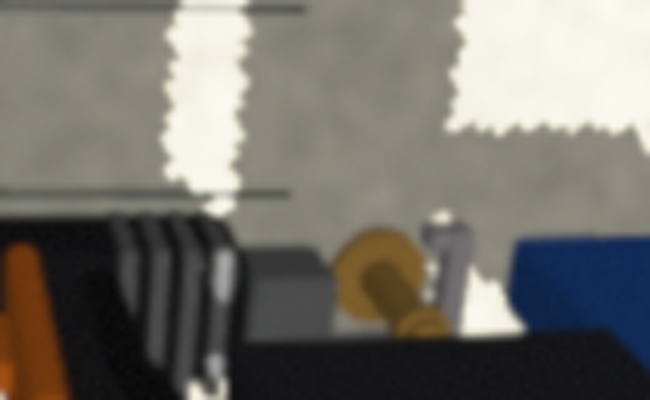

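Post 2 is in the hook at the same seating height as before. Release.

```bash
python3 -c "
from h import *
release('w22')"
```

```text
[-0.58284562 -0.15846896  0.52288307] [0.45866386 0.23253079 0.1452658 ]
55.175
```

View pics/w22z.png

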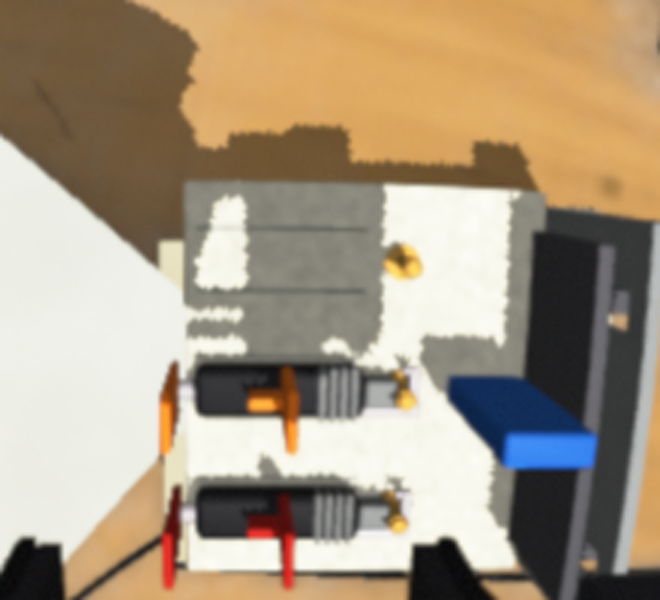

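Orange and red both sit with posts in their hooks. Now green.

```bash
python3 - <<'E'
from h import *
manip.movep([.55,-.05,.29],down(0))
g=loc(np.array([.549,-.2766]),np.radians(-68.7),-.013,0)
manip.movep([*g,.27],down(np.radians(-68.7)));manip.hold(.3)
print(manip.sense()['tcp_pos'],manip.sense()['time_s'])
c=cap('wrist','w23.png')
a=c['color'][125:205,200:340,::-1];cv2.imwrite('pics/w23y.png',cv2.resize(a,None,fx=5.5,fy=5.5,interpolation=2))
E
```

```text
[ 0.54469986 -0.26333632  0.2702615 ] 57.4833
```

View pics/w23.png

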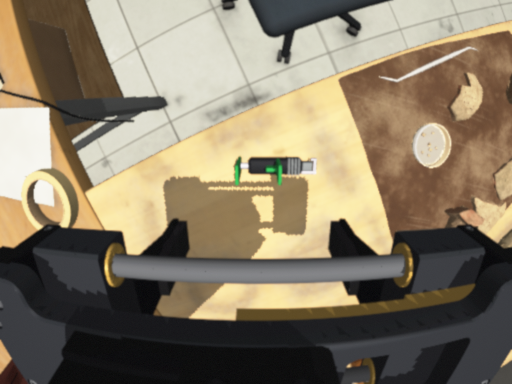

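View pics/w23y.png

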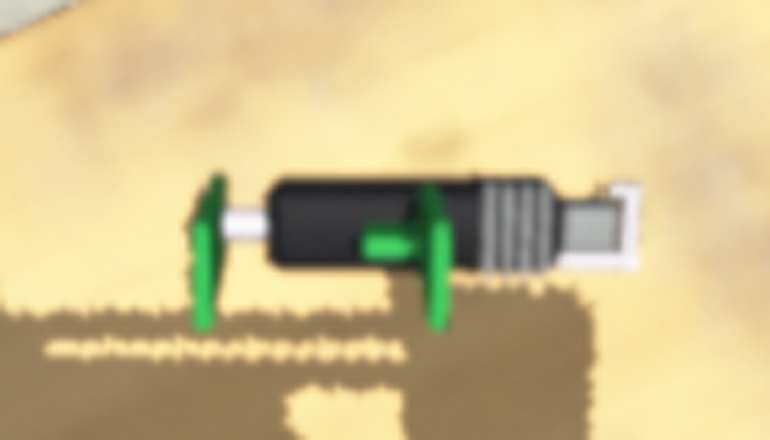

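```bash
python3 - <<'E'
from h import *
np.set_printoptions(precision=4,suppress=True)
c=cap('wrist')
f=lambda p,z:onz(c,(200+p[0]/5.5,125+p[1]/5.5),z,True)[:2]
W=[f((192,275),.058),f((450,273),.058)];t,y,r=fit2([(-.038,0),(.012,0)],W);print(t,np.degrees(y),np.linalg.norm(W[1]-W[0]))
W=[f((268,224),.018),f((555,226),.018)];t2,y2,r=fit2([(-.025,0),(.04,0)],W);print(t2,np.degrees(y2))
t=(t+t2)/2;y=np.radians(-68.6)
pick(t,y)
c=cap('wrist','w24.png'); chk(c,y,'w24z.png')
E
```

```text
[ 0.5498 -0.2759] -68.12166984615338 0.04992738803139732
[ 0.5501 -0.275 ] -68.8365164892733
hit False w 0.035182140740848716 [ 0.5453 -0.2635  0.0953] [-0.3264 -0.947   2.9186] 60.3333
(65, 10, 12.5) [522.2347 211.0425]
(71, 10, 12.5) [579.4768 209.8636]
(52, 5.5, 15) [396.5311 267.8611]
```

View pics/w24z.png

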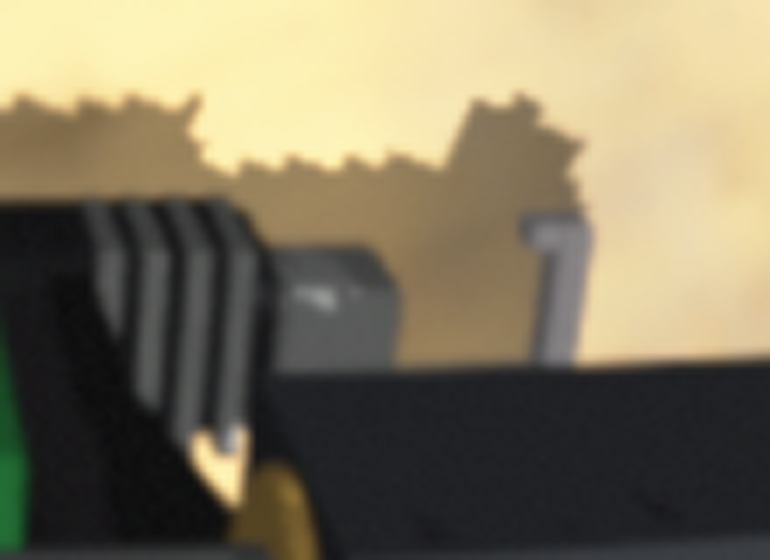

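```bash
python3 -c "
from h import *
carry_place(P3,'w25')"
```

```text
False [9.58014762e-05 1.29244063e-04 2.23803363e-04] 65.2917 0.0353828062862444
```

View pics/w25z.png

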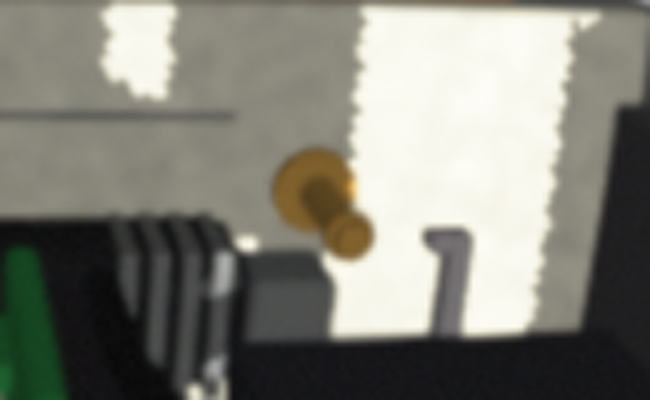

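View pics/w25.png

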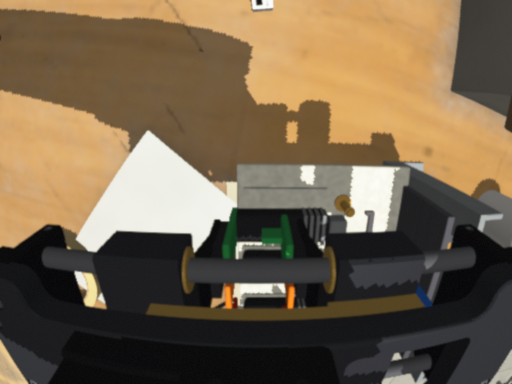

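```bash
python3 -c "
from h import *
P=loc(P3,UY,-.0004,.0025)
pos,o=place_pose(P,.083,gx=.0663,gy=.0005);manip.movel(pos,o,vel=.02);manip.hold(.2)
c=cap('wrist'); a=c['color'][165:245,280:410,::-1];cv2.imwrite('pics/w26z.png',cv2.resize(a,None,fx=5,fy=5,interpolation=2))
"
```

```text
(no output)
```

View pics/w26z.png

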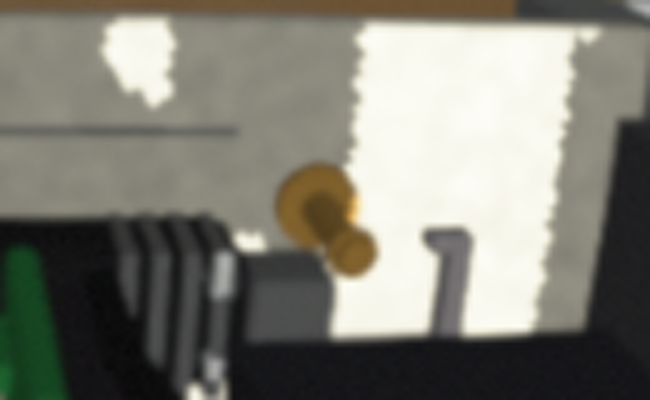

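```bash
python3 -c "
from h import *
P=loc(P3,UY,-.0004,.0028)
lower(P,'w27')"
```

```text
False [0.41631862 0.26059025 0.15305781] [ 0.39008077 -0.66596085 -0.91472695]
True [0.41645909 0.26059269 0.14565263] [0.41625452 0.26048806 0.14342811] [-1.0348309  -1.0749812   5.96704293] 67.1917
```

View pics/w27z.png

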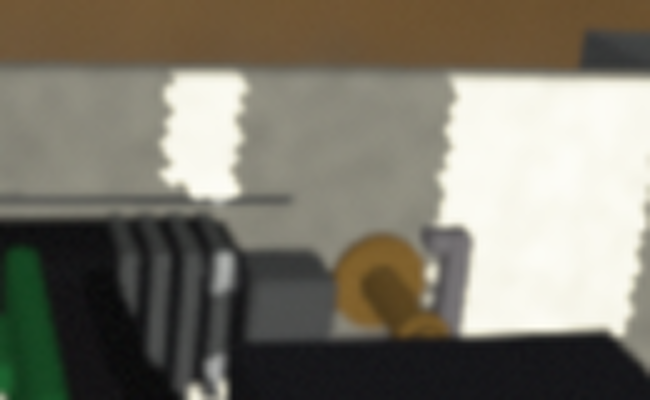

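```bash
python3 - <<'E'
from h import *
np.set_printoptions(precision=4,suppress=True)
release('w28')
P=loc(P2,UY,.0,-.06)
manip.movep([*loc(P,UY,-.02,.0),.32],down(UY));manip.hold(.4)
c=cap('wrist','w29.png')
a=c['color'][30:230,180:400,::-1];cv2.imwrite('pics/w29z.png',cv2.resize(a,None,fx=3.6,fy=3,interpolation=2))
cap('scene','c29.png')
c=cap('side');a=c['color'][110:210,190:330,::-1];cv2.imwrite('pics/s29z.png',cv2.resize(a,None,fx=5,fy=5,interpolation=2))
print(manip.sense()['time_s'])
E
```

```text
[ 0.1799  0.4471 -0.2144] [0.4161 0.2603 0.1453]
71.4333
72.5417
```

View pics/w29z.png

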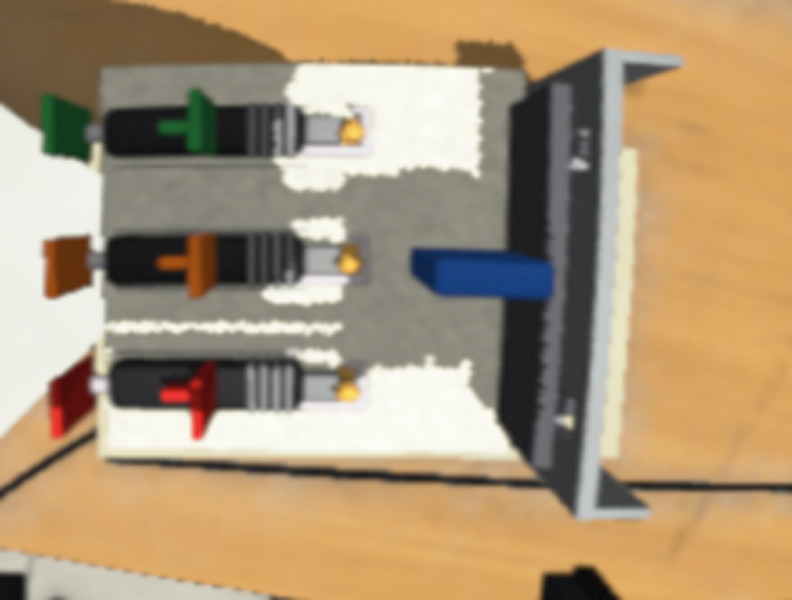

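View pics/s29z.png

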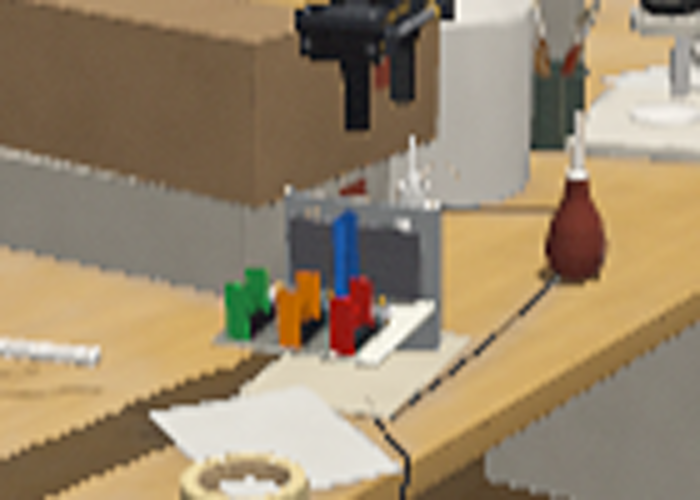

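View pics/c29.png

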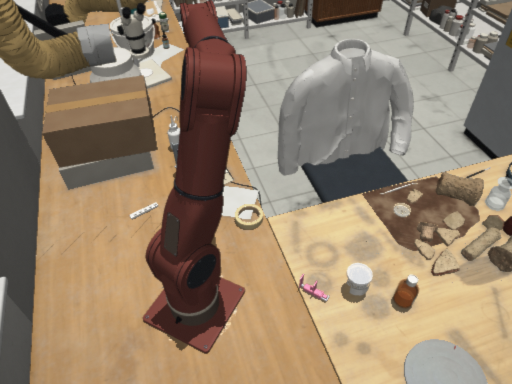

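```bash
python3 -c "
from h import *
manip.hold(.5);print(manip.sense()['ft_force'],manip.sense()['time_s']);print(manip.finish_job())"
```

```text
[ 0.19120472 -0.63560549 -0.87902189] 73.0417
the job is handed in; nothing more can be done
None
```

I hung the shelf on the upright, clipped all three probes, and handed the job in at 73 s. The hand-in reports no verdict.

- **Shelf:** the tabs went into the slots at the right height. The shelf then came to rest at z of about 49.9 mm, against 50 mm for home, and the wrist-camera picture after release showed it hanging there. I did not measure its exact position on the upright again after the probes went on.
- **Probes:** red is on post 1, orange on post 2 and green on post 3. All three seated with the gripper at the same height, about 145.7 mm.
- **Last check:** the wrist view showed a post inside each hook, and the side view showed the probes lying flat. I could not read the plunger travel directly.
- **Bystanders:** the last scene picture shows the tub, tape roll, wash bottle and pink look-alike standing where they were. I judged this by eye, not by measurement.
- **Disagreements:** camera positions for the posts were about 2–3 mm off those expected from the upright's position. My estimate of post 3 was also off by about 2.5 mm. I corrected each probe by the camera view before lowering it, and no check failed.

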